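# Dry-lay the bracing on a ukulele soundboard

### The arm

A 7-joint arm with a two-finger parallel gripper is mounted at the origin on the work surface. World frame = base frame: x ahead of the robot, y to its left, z up, the work surface at z = 0. Lengths are in mm, angles in rad, forces in N, time in s.
With the tool pointing down it reaches from about 400 to 875 mm from the base axis. Payload 4.4 kg.
Tool frame: the origin (TCP) lies at the very end of the fingers, on their centre line; the grasp point (between the pads) lies 19 mm behind it; y points along the fingers, z is the direction in which the jaws open and shut, and the axes are right-handed (so a half turn about y gives the same grasp; the last joint's range is limited). The gripper opens to 85 mm and grips with 20 to 120 N. Pads are 22 mm wide; open, the fingers measure 114 mm over their backs; the gripper's body (76 mm by 85 mm) begins 54 mm behind the grasp point. The pads swing forward as they close: fully open they stand 13 mm farther back than shut.
Start: joints at [1.25, 0.628, 0.038, 1.517, -0.027, 0.996, -0.02], TCP at [163.861, -629.021, 231.313] pointing down, gripper open.
Joint ranges: [-3.06, 3.06], [-0.37, 2.12], [-1.25, 1.32], [0.18, 2.47], [-1.1, 4.24], [0.23, 1.98], [-2.94, 2.94]. Speed limits (rad/s): [2.57, 2.57, 3.14, 3.14, 3.14, 3.14, 3.14].

### API

Orientations are given as [roll, pitch, yaw] about the fixed x, y, z axes, in that order (R = Rz(yaw) Ry(pitch) Rx(roll)).
In Python, from cell import ctrl, imaging, finish_job gives the robot as it stands.
- The arm moves only by the shell command python3 -m inch 'ROWS'. ROWS is JSON, one flat list of numbers, 7 for each row, row after row: the opening, from 0 (shut) to 1 (fully open), then the shift along the tool's x, y, z in cm, then the turn, a rotation vector about the tool's x, y, z in degrees. A call has 1 to 12 rows; each row is the pose to reach, as a shift and turn from the pose commanded when the call began, along the tool's axes at that moment; what a row does not reach only later rows make up. A row lasts 1/10 s, in which the tool goes at most 50 mm and 8.59 degrees, less where a joint would pass 70% of its speed; a pose out of reach is approached as far as the arm can. A call with a gripper value outside its range is refused whole. The fingers move at their own pace and stop on an object; the grip force is fixed at half the most. Time passes only in rows, so rows that repeat a pose let the fingers close. It gives the time, the measured TCP pose, the force and the opening at its end, in the units of the state.
- ctrl.read_state(): the state, without advancing time (a new reading comes with each control period).
- imaging.get_image(name): name is "scene" or "top"; returns a dict with "img" (400x640x3 uint8, red, green, blue), "fx", "fy", "cx", "cy" (pixels), "dist" ([k1, k2, p1, p2, k3] as OpenCV has them; the pictures are not rectified), "R" (3x3) and "t" (3): a world point X has camera coordinates R X + t. Camera axes: x right, y down, z forward; pixel columns grow to the right and rows downward; lengths in mm; the calibration is good to about 2 mm. A picture is of the moment at which its call begins. There is no depth.
- finish_job(): hands the job in, once; it reports no verdict.
The state is a dict: "clock": time; "qpos": joint angles; "qd": joint speeds; "tau": joint torques, N m; "eef_pos": TCP position; "tool_rot": TCP orientation; "force": force on the tool from outside, world axes, zero at the start; "torque": the same for the moment, N m; "width": finger opening in mm.
Only numpy, scipy, OpenCV 4.12 (cv2) and the standard library are available. Lean on these libraries where they do the work, as an engineer would, in place of code of your own. Each camera call takes 0.05 s, during which the arm holds its last target.

### The job

Dry-lay the inside parts on the ukulele soundboard that is clamped to the brown workboard: lay the dark bridge patch centred on the crossing of the pencilled bridge line and centre line, its length along the bridge line, and set the brass weight down gently, upright, on the middle of it. Lay the long brown bar midway between the patch and the soundhole and the short red bar midway between the soundhole and the neck end, and stand the tail block behind the patch with its back flush with the tail end; all three sit right way up, centred on the centre line and square across it. Leave the tape, the tumbler and the hammer where they are.

Things in the scene. Friction and masses are not known exactly. Their poses are not given: they have to be found in the camera images.
- soundboard: Fixed pale ukulele soundboard on brown 320 x 250 mm workboard. Origin: centre of workboard underside; x to neck end (narrow bout), z up; face at z 21 mm. Tail end x -145 mm, neck end +145, soundhole centre +50, radius 28. Half widths: 110 at x -68, 86 at 0, 75 at 28, 70 at 112. Pencil: centre line y 0, bridge line x -50. Dark turn-buttons at x 21 to 39, |y| over 67, rise to z 30.
- bridge_patch: loose thin dark-brown wooden plate 34 x 100 x 5 mm, 20 g, lying flat. Origin: centre of its underside; x across (34 mm), y along (100 mm), z up.
- long_bar: loose brown wooden brace, 155 mm long, 9 mm wide, 14 mm high, its top tapering down towards both ends (full height over the middle 105 mm), about 16 g. Origin: centre of its underside; x across (9 mm), y along its length, z up.
- short_bar: loose red-brown wooden brace, 110 mm long, 9 mm wide, 14 mm high, tapering likewise (full height over the middle 60 mm), about 12 g. Origin: centre of its underside; x across (9 mm), y along its length, z up.
- tail_block: loose brown wooden block standing upright, 16 mm thick (x), 54 mm wide (y), 50 mm high (z), about 28 g. Origin: centre of its underside. Its two broad faces are alike; either may be the back.
- weight: loose upright brass cylinder, 30 mm in diameter, 40 mm high, about 0.24 kg. Origin: centre of its underside, z up along its axis.
- mat: grey parts mat 320 x 200 x 8 mm, fixed, on which the five loose parts lie at the start in five rows about 60 mm apart along its x, in any order. Origin: centre of its underside.
- tape: roll of cream masking tape lying flat, 100 mm across, 24 mm high; leave alone. Origin: centre of its underside.
- tumbler: steel tumbler with a black lid, 66 mm in diameter, 142 mm high, standing; leave alone. Origin: centre of its underside.
- hammer: fretting hammer with a wooden handle, 250 mm long, up to about 75 mm wide at the head, 26 mm high, lying along its x; leave alone. Origin: underside, middle of its length.
Mind the look-alikes: they are no part of the job. What is shaped like the short_bar but turquoise is not meant.

How it is judged:
By the outcome, as a careful person would: the job done as asked, in the order asked, and still so for the second after the job is handed in, with the robot touching nothing.
It also fails if it takes over 128 s, if anything falls off the work surface, if the arm or the gripper's body presses on something with over 40 N, if the wrist force passes 120 N, or if a joint passes its speed limit or range.

## Working session

There is one attempt and no reset: what is moved stays moved. The work goes in short steps, Python scripts to look and compute and a shell command to move; the robot and the scene stay as the last step left them, time stands still between calls to the robot, and variables do not carry over. Pictures are saved under pics/ and viewed, and the job is handed in when it is done.

```bash
ls; mkdir -p pics
python3 - <<'E'
from cell import ctrl, imaging
import cv2
s=ctrl.read_state()
for k,v in s.items(): print(k,v)
for n in("scene","top"):
    d=imaging.get_image(n)
    cv2.imwrite(f"pics/{n}0.png",d["img"][:,:,::-1])
    print(n,d["fx"],d["fy"],d["cx"],d["cy"],d["dist"],d["R"],d["t"])
E
```

```text
pics
clock 0.0
qpos [ 1.2502142   0.6293572   0.03846464  1.51837474 -0.02699983  0.99628773
 -0.02000176]
qd [-0.00108271 -0.00066124  0.00175629  0.00096768 -0.00195883  0.00018402
  0.00070079]
tau [-4.27923387e-04 -5.63399506e+01  1.22637190e+00 -1.93448961e+01
  1.10356836e-02  1.05149823e-02 -1.84406943e-06]
eef_pos [ 163.6795031  -628.40690465  230.38017566]
tool_rot [-1.57270426e+00 -3.93760306e-05 -2.88683067e+00]
force [0.7688894  0.19010768 0.49149994]
torque [ 0.01960282 -0.02270926 -0.00661203]
width 85.51239430576561
scene 518.9377518441357 518.9377518441357 312.3718647626504 191.71911539393196 [-0.05546314  0.          0.          0.          0.        ] [[ 7.70244911e-01  6.37747766e-01 -7.51062020e-04]
 [ 3.91827814e-01 -4.74161675e-01 -7.88442560e-01]
 [-5.03183606e-01  6.06999582e-01 -6.15107930e-01]] [-446.16063662 -173.46122859 1761.95812252]
top 444.0804238222609 444.0804238222609 315.7090208977918 196.37339833344654 [-0.07523227  0.          0.          0.          0.        ] [[ 2.02934209e-02 -9.99793873e-01  6.23418567e-04]
 [-9.92059072e-01 -2.02138288e-02 -1.24137819e-01]
 [ 1.24124832e-01  1.90071297e-03 -9.92264790e-01]] [ -14.46071721  531.05721274 1288.02465186]
```

View pics/scene0.png

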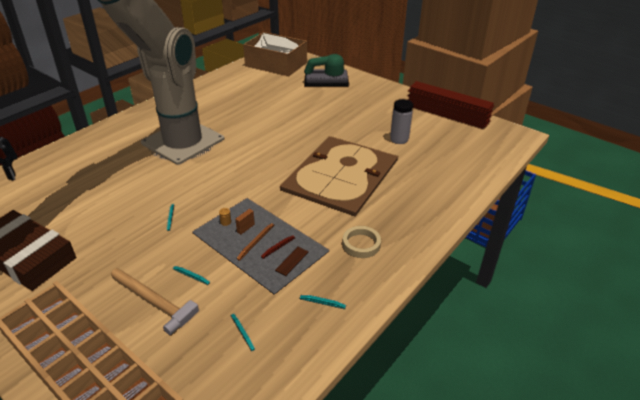

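View pics/top0.png

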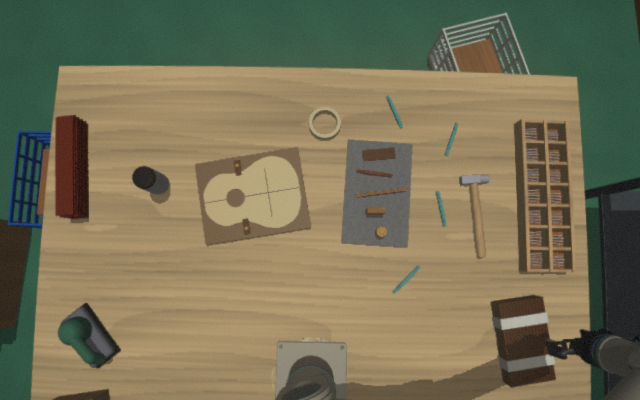

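```bash
cat > h.py <<'E'
import numpy as np, cv2
from cell import ctrl, imaging
from scipy.spatial.transform import Rotation as Ro
def shot(n): return imaging.get_image(n)
def crop(d,name,x0,y0,x1,y1,k):
    im=cv2.resize(d["img"][y0:y1,x0:x1,::-1],None,fx=k,fy=k,interpolation=cv2.INTER_CUBIC)
    # tick grid every 10px
    for x in range((x0+9)//10*10,x1,10):
        X=int((x-x0+.5)*k); cv2.line(im,(X,0),(X,6),(0,255,255),1)
        if x%20==0: cv2.putText(im,str(x),(X-10,17),0,.35,(0,255,255),1)
    for y in range((y0+9)//10*10,y1,10):
        Y=int((y-y0+.5)*k); cv2.line(im,(0,Y),(6,Y),(0,255,255),1)
        if y%20==0: cv2.putText(im,str(y),(8,Y+4),0,.35,(0,255,255),1)
    cv2.imwrite("pics/"+name,im)
def K(d): return np.array([[d["fx"],0,d["cx"]],[0,d["fy"],d["cy"]],[0,0,1.]])
def p2w(d,uv,z):
    p=cv2.undistortPoints(np.array(uv,float).reshape(-1,1,2),K(d),np.array(d["dist"],float))[:,0]
    R=np.array(d["R"]);t=np.array(d["t"]); C=-R.T@t
    r=np.c_[p,np.ones(len(p))]@R
    return C+r*((z-C[2])/r[:,2])[:,None]
def w2p(d,X):
    rv,_=cv2.Rodrigues(np.array(d["R"]))
    return cv2.projectPoints(np.array(X,float).reshape(-1,1,3),rv,np.array(d["t"],float),K(d),np.array(d["dist"],float))[0][:,0]
def rel(pos,tzyaw):
    """shift in tool axes (cm), rotvec (deg) to reach pos (mm), tool down with jaw direction at angle tzyaw (deg)"""
    s=ctrl.read_state(); R0=Ro.from_euler('xyz',s["tool_rot"])
    best=None
    for a in (tzyaw,tzyaw+180):
        Rt=Ro.from_euler('xyz',[-np.pi/2,0,np.radians(a-90)])
        rv=np.degrees((R0.inv()*Rt).as_rotvec())
        if best is None or np.linalg.norm(rv)<np.linalg.norm(best): best=rv
    sh=R0.inv().apply(np.array(pos)-s["eef_pos"])/10
    print("t",round(s["clock"],2),"pos",np.round(s["eef_pos"],1),"jawyaw",round(np.degrees(s["tool_rot"][2])+90,2),"w",round(s["width"],1),"F",np.round(s["force"],1),"q7",round(s["qpos"][6],2))
    print("shift cm",np.round(sh,2),"turn",np.round(best,2))
E
python3 - <<'E'
from h import *
import pickle
t=shot("top");s=shot("scene");pickle.dump((t,s),open("d0.pkl","wb"))
crop(t,"t_mat.png",335,130,425,255,6)
crop(t,"t_board.png",190,140,320,255,6)
crop(s,"s_mat.png",190,190,330,295,5)
E
python3 -c "
import cv2
for n in ('t_mat','t_board','s_mat'): print(cv2.imread('pics/%s.png'%n).shape)"
```

```text
(750, 540, 3)
(690, 780, 3)
(525, 700, 3)
```

Run:
```python
from h import *
import pickle
t,s=pickle.load(open("d0.pkl","rb"))
crop(t,"t_mat1.png",338,136,418,196,10)
crop(t,"t_mat2.png",338,180,418,254,8)
crop(t,"t_board1.png",190,144,320,249,5.6)
```

```text
(no output)
```

View pics/t_mat1.png

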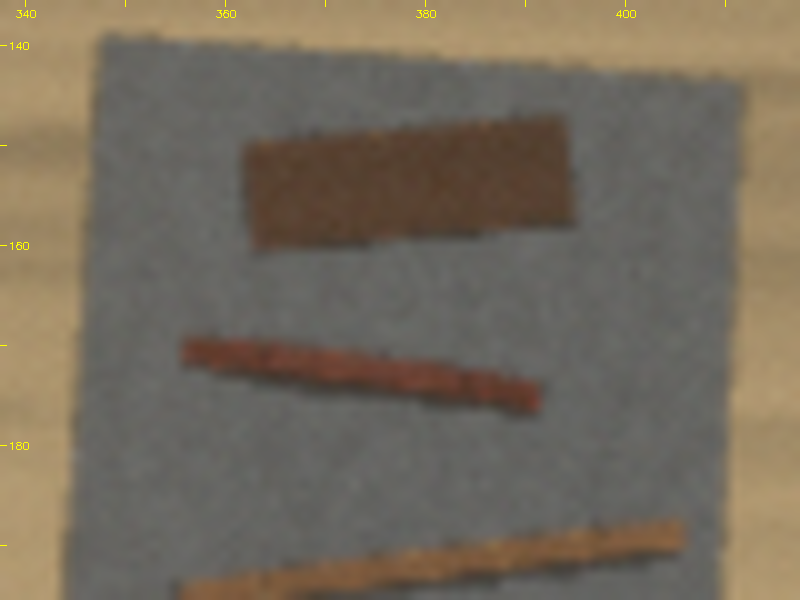

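View pics/t_mat2.png

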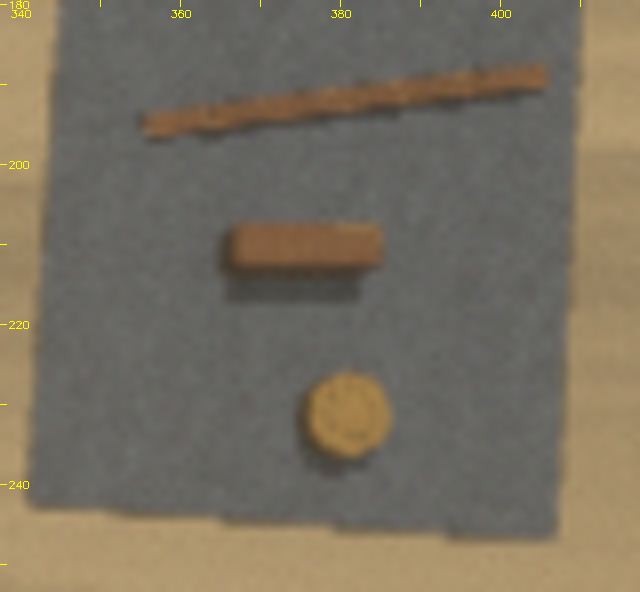

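View pics/t_board1.png

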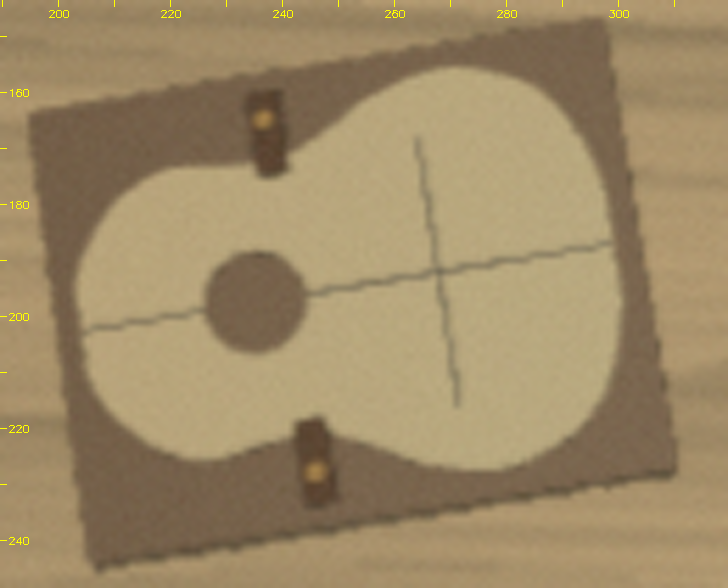

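View pics/s_mat.png

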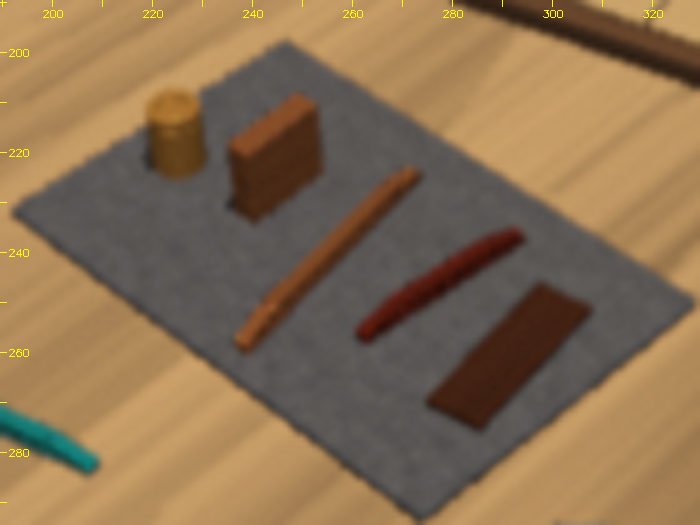

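```bash
cat > m0.py <<'E'
from h import *
import pickle
t,s=pickle.load(open("d0.pkl","rb"))
R=np.array(t["R"]);print("C",-R.T@t["t"])
def show(n,uv,z,d=t):
    w=p2w(d,uv,z); print(n,np.round(w[:,:2],1).tolist()); return w[:,:2]
def ang(v): return round(np.degrees(np.arctan2(v[1],v[0])),2)
w=show("patch",[(362.1,149.5),(394.1,147.3),(394.9,157.9),(363.1,160.5)],13)
print(" c",w.mean(0),"len",np.linalg.norm(w[1]-w[0]),np.linalg.norm(w[2]-w[3]),"wid",np.linalg.norm(w[3]-w[0]),"ang y",ang((w[0]+w[3]-w[1]-w[2])))
w=show("short",[(355.8,170.7),(391.5,175.2)],14);print(" c",w.mean(0),np.linalg.norm(w[0]-w[1]),ang(w[0]-w[1]))
w=show("long",[(355.6,195.5),(406,189)],14);print(" c",w.mean(0),np.linalg.norm(w[0]-w[1]),ang(w[0]-w[1]))
f=lambda L:[(x/8+337.5,y/8+179.5) for x,y in L]
w=show("block",f([(232,224),(381,222),(381,266),(234,268)]),58);print(" c",w.mean(0),np.linalg.norm(w[0]-w[1]),np.linalg.norm(w[0]-w[3]),ang(w[0]-w[1]))
w=show("weight",[(381.1,231.4)],48)
w=show("board cross, neck, tail, br0, br1, hole",[(267.9,192.1),(204.5,202.6),(298.8,186.7),(264,168.1),(271.3,216),(235.2,197.4)],21)
print(" ang x",ang(w[1]-w[2]),"len",np.linalg.norm(w[1]-w[2]),"ang y",ang(w[4]-w[3]),"hole-cross",np.linalg.norm(w[5]-w[0]))
E
python3 m0.py
```

```text
C [ 367.25773914   -6.17120205 1343.99480976]
patch [[681.5, -142.9], [690.6, -241.4], [657.4, -243.7], [647.2, -146.2]]
 c [ 669.17736995 -193.55754804] len 98.94155952497984 98.11478326312033 wid 34.470727786311706 ang y 95.66
short [[614.8, -124.0], [603.3, -233.0]]
 c [ 609.05288706 -178.48334463] 109.5755197234098 83.94
long [[538.7, -124.1], [561.8, -277.1]]
 c [ 550.2499658  -200.57878925] 154.76442092920084 98.55
block [[498.5, -152.3], [500.3, -206.7], [484.2, -206.7], [482.4, -153.1]]
 c [ 491.35613262 -179.69139246] 54.443007820160375 16.07975165617968 91.91
weight [[430.3, -196.6]]
board cross, neck, tail, br0, br1, hole [[542.8, 140.4], [507.0, 330.8], [561.1, 47.9], [615.9, 154.8], [471.0, 127.8], [524.7, 238.5]]
 ang x 100.81 len 288.01546589244793 ang y -169.47 hole-cross 99.69771942181004
```

Run:
```python
from h import *
import pickle
t,s=pickle.load(open("d0.pkl","rb"))
crop(s,"s_board.png",278,132,402,217,6.4)
```

```text
(no output)
```

View pics/s_board.png

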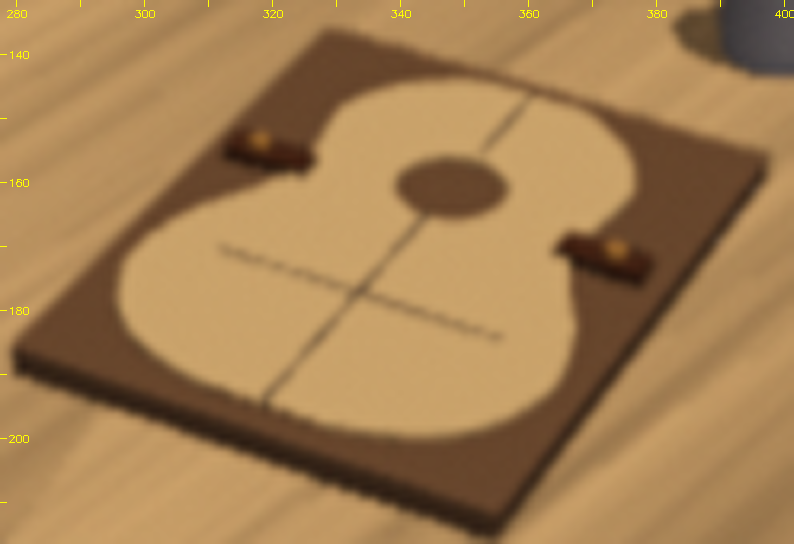

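Run:
```python
from h import *
import pickle
t,s=pickle.load(open("d0.pkl","rb"))
print(p2w(s,[(333.6,177.1),(348,160.8)],21).round(1))
w=p2w(s,[(297.7,245.9),(308.1,251.7),(285.9,275.5),(274.9,269.9)],13);print(w.round(1),w.mean(0))
# short bar, ends ; long ends
f=lambda L:[(x/5+189.5,y/5+189.5) for x,y in L]
w=p2w(s,f([(519,236),(363,335)]),13);print("short",w.round(1),w.mean(0))
w=p2w(s,f([(412,175),(243,344)]),13);print("long",w.round(1),w.mean(0))
w=p2w(s,f([(174,103)]),48);print("weight",w.round(1))
# board fit from top
b=np.array([[-50,0],[50,0]]);print()
L=np.array([[542.8,140.4],[524.7,238.5]])
a=np.radians(100.6);ex=np.array([np.cos(a),np.sin(a)]);o=(L-b[:,:1]*ex).mean(0);print("board origin",o)
ey=np.array([-ex[1],ex[0]])
for n,x in dict(patch=-50,long=-5.5,short=111.5,block=-137).items(): print(n,(o+x*ex).round(1))
```

```text
[[544.6 142.   21. ]
 [526.5 239.2  21. ]]
[[ 650.2 -145.1   13. ]
 [ 684.6 -144.2   13. ]
 [ 695.7 -241.4   13. ]
 [ 662.5 -244.8   13. ]] [ 673.23992532 -193.86955207   13.        ]
short [[ 618.5 -126.2   13. ]
 [ 606.1 -231.5   13. ]] [ 612.33253621 -178.84376316   13.        ]
long [[ 542.  -126.8   13. ]
 [ 564.1 -274.7   13. ]] [ 553.00533445 -200.7596384    13.        ]
weight [[ 431.3 -193.8   48. ]]

board origin [533.75 189.45]
patch [542.9 140.3]
long [534.8 184. ]
short [513.2 299. ]
block [559.   54.8]
```

```bash
python3 -c "
from h import *
rel([671,-193.7,120],5.66)"
```

```text
t 0.2 pos [ 163.8 -628.6  230.7] jawyaw -75.4 w 85.6 F [-0.4  1.   0.5] q7 -0.02
shift cm [-60.05  11.11 -29.3 ] turn [ 5.000e-02 -8.106e+01 -5.000e-02]
```

```bash
python3 -m inch '[0.6,-60,11,-29.3,0,-81.1,0, 0.6,-60,11,-29.3,0,-81.1,0, 0.6,-60,11,-29.3,0,-81.1,0, 0.6,-60,11,-29.3,0,-81.1,0, 0.6,-60,11,-29.3,0,-81.1,0, 0.6,-60,11,-29.3,0,-81.1,0, 0.6,-60,11,-29.3,0,-81.1,0, 0.6,-60,11,-29.3,0,-81.1,0, 0.6,-60,11,-29.3,0,-81.1,0, 0.6,-60,11,-29.3,0,-81.1,0, 0.6,-60,11,-29.3,0,-81.1,0, 0.6,-60,11,-29.3,0,-81.1,0]'; python3 -c "
from h import *
rel([671,-193.7,120],5.66)"
```

```text
clock: 1.4
eef_pos: [614.3, -242.4, 133.3]
tool_rot: [-1.571, -0.0, -1.472]
force: [1.2, -1.7, -0.3]
width: 51.5
t 1.4 pos [ 614.3 -242.4  133.3] jawyaw 5.68 w 51.5 F [ 1.2 -1.7 -0.3] q7 0.2
shift cm [-4.28  1.32  6.12] turn [0.02 0.02 0.  ]
```

```bash
python3 -m inch '[0.6,0,0,0,0,0,0, 0.6,0,0,0,0,0,0]'; python3 -c "
from h import *
rel([671,-193.7,120],5.66)"
```

```text
clock: 1.6
eef_pos: [613.8, -241.6, 133.1]
tool_rot: [-1.572, 0.001, -1.468]
force: [-0.4, -1.4, -0.9]
width: 51.4
t 1.6 pos [ 613.8 -241.6  133.1] jawyaw 5.89 w 51.4 F [-0.4 -1.4 -0.9] q7 0.2
shift cm [-4.18  1.3   6.18] turn [ 0.04  0.23 -0.05]
```

```bash
python3 -m inch '[0.6,-4.2,1.3,6.2,0,0.1,0, 0.6,-4.2,1.3,6.2,0,0.1,0, 0.6,-4.2,1.3,6.2,0,0.1,0, 0.6,-4.2,1.3,6.2,0,0.1,0]'
python3 - <<'E'
from h import *
rel([671,-193.7,9],5.66)
t=shot("top");s=shot("scene")
crop(t,"t1.png",338,120,438,190,8);crop(s,"s1.png",220,190,350,290,6)
E
```

```text
clock: 2.0
eef_pos: [669.6, -197.2, 120.5]
tool_rot: [-1.572, -0.001, -1.474]
force: [-0.7, -0.5, 0.5]
width: 51.1
t 2.0 pos [ 669.6 -197.2  120.5] jawyaw 5.53 w 51.1 F [-0.7 -0.5  0.5] q7 0.12
shift cm [-0.35 11.15  0.19] turn [ 0.09 -0.13  0.06]
```

View pics/s1.png

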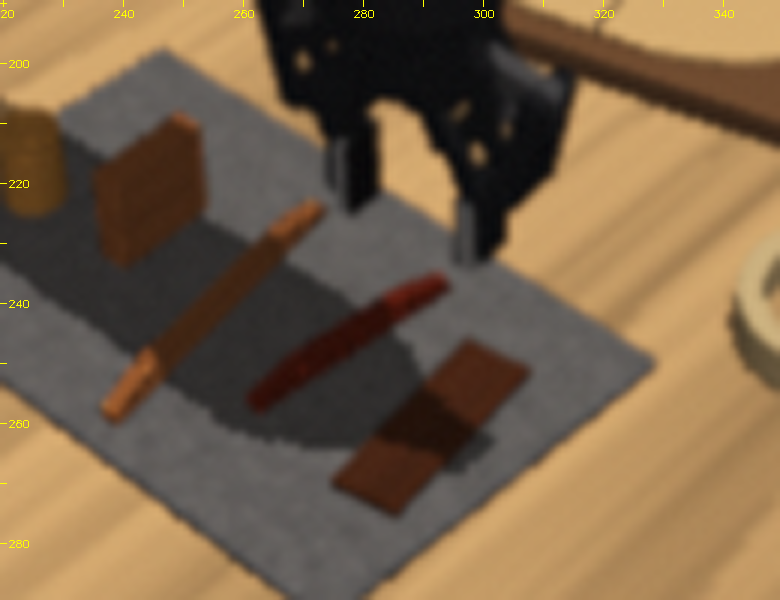

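View pics/t1.png

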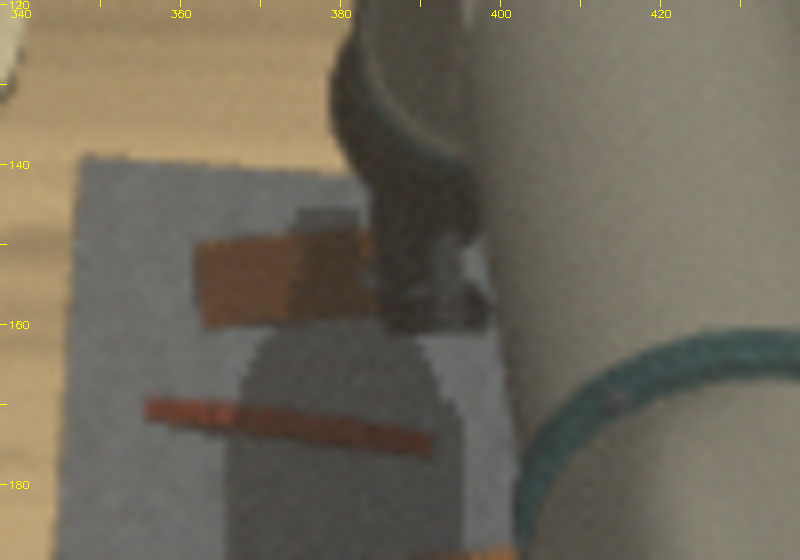

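Run:
```python
from h import *
import pickle
t,s=pickle.load(open("d0.pkl","rb"))
c=np.array([669.6,-197.2]);a=np.radians(5.6);j=np.array([np.cos(a),np.sin(a)]);l=np.array([-j[1],j[0]])
for z in (120.5,124):
  for sg in(1,-1):
    for e in (11,-11): print(z,sg,e,w2p(s,[[*(c+sg*25.6*j+e*l),z]]).round(1))
```

```text
120.5 1 11 [[300.2 230. ]]
120.5 1 -11 [[294.8 235.3]]
120.5 -1 11 [[282.8 222. ]]
120.5 -1 -11 [[277.3 227.1]]
124 1 11 [[300.1 228.9]]
124 1 -11 [[294.7 234.2]]
124 -1 11 [[282.7 220.9]]
124 -1 -11 [[277.2 226. ]]
```

```bash
python3 -m inch '[0.6,-0.3,4,0.2,0,0,0, 0.6,-0.3,8,0.2,0,0,0, 0.6,-0.3,9.5,0.2,0,0,0, 0.6,-0.3,10,0.2,0,0,0, 0.6,-0.3,10,0.2,0,0,0]'
python3 - <<'E'
from h import *
rel([671,-193.7,9.4],5.66)
E
```

```text
clock: 2.6
eef_pos: [672.4, -193.5, 21.3]
tool_rot: [-1.57, -0.001, -1.474]
force: [0.5, -0.3, -0.3]
width: 51.4
t 2.6 pos [ 672.4 -193.5   21.3] jawyaw 5.53 w 51.4 F [ 0.5 -0.3 -0.3] q7 0.09
shift cm [ 0.01  1.19 -0.15] turn [-0.02 -0.13  0.03]
```

```bash
python3 -m inch '[0.6,0,0.6,-0.1,0,0,0, 0.6,0,1.1,-0.1,0,0,0, 0.6,0,1.15,-0.1,0,0,0, 0.6,0,1.15,-0.1,0,0,0]'
python3 - <<'E'
from h import *
rel([671,-193.7,9.4],5.66)
s=shot("scene")
crop(s,"s2.png",240,200,340,285,7)
E
```

```text
clock: 3.0
eef_pos: [671.6, -192.5, 9.6]
tool_rot: [-1.57, -0.0, -1.473]
force: [-1.1, -1.1, 0.5]
width: 51.1
t 3.0 pos [ 671.6 -192.5    9.6] jawyaw 5.6 w 51.1 F [-1.1 -1.1  0.5] q7 0.08
shift cm [ 0.11  0.02 -0.07] turn [-0.02 -0.06  0.01]
```

View pics/s2.png

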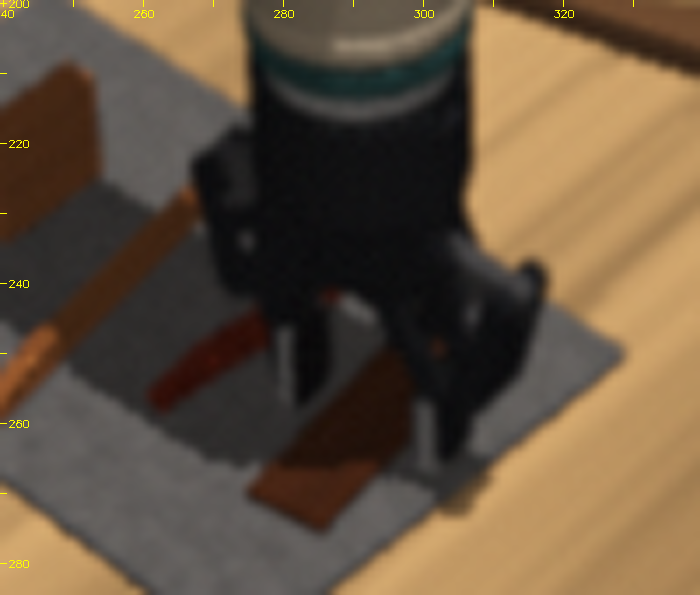

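```bash
python3 -m inch '[0.3,0,0,0,0,0,0, 0.3,0,0,0,0,0,0, 0.3,0,0,0,0,0,0, 0.3,0,0,0,0,0,0, 0.3,0,0,0,0,0,0]'
python3 - <<'E'
from h import *
rel([671,-193.7,9.4],5.66)
E
```

```text
clock: 3.55
eef_pos: [671.9, -192.6, 10.1]
tool_rot: [-1.57, -0.0, -1.473]
force: [-1.2, -0.3, 5.3]
width: 31.2
t 3.55 pos [ 671.9 -192.6   10.1] jawyaw 5.6 w 31.2 F [-1.2 -0.3  5.3] q7 0.08
shift cm [ 0.1   0.07 -0.1 ] turn [-0.05 -0.06  0.02]
```

```bash
python3 -m inch '[0.3,0,0,0,0,0,0, 0.3,0,-0.4,0,0,0,0, 0.3,0,-1.5,0,0,0,0, 0.3,0,-3,0,0,0,0, 0.3,0,-3,0,0,0,0]'
python3 - <<'E'
from h import *
rel([671,-193.7,9.4],5.66)
s=shot("scene")
crop(s,"s3.png",240,200,340,285,7)
E
```

```text
clock: 4.05
eef_pos: [673.6, -192.9, 42.4]
tool_rot: [-1.566, -0.001, -1.473]
force: [0.2, -0.3, -0.2]
width: 30.6
t 4.05 pos [ 673.6 -192.9   42.4] jawyaw 5.58 w 30.6 F [ 0.2 -0.3 -0.2] q7 0.09
shift cm [ 0.05  3.3  -0.28] turn [-0.28 -0.08  0.08]
```

View pics/s3.png

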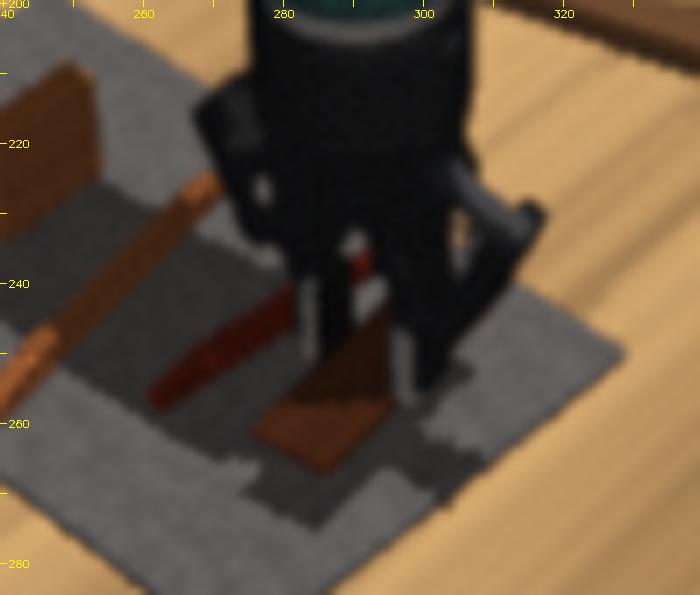

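Run:
```python
from h import *
rel([544.8,141.4,100],-79.4)
```

```text
t 4.1 pos [ 672.8 -192.8   41.3] jawyaw 5.59 w 30.4 F [-1.   0.8 -0.3] q7 0.09
shift cm [-34.51  -5.94  -9.47] turn [-0.2  84.99 -0.1 ]
```

```bash
python3 -m inch '[0.3,-3,-3,0,0,8,0, 0.3,-7,-6,-2,0,16,0, 0.3,-11,-6,-3,0,24,0, 0.3,-15,-6,-4,0,32,0, 0.3,-19,-6,-5.3,0,40,0, 0.3,-23,-6,-6.4,0,48,0, 0.3,-27,-6,-7.5,0,56,0, 0.3,-31,-6,-8.5,0,64,0, 0.3,-34.5,-6,-9.5,0,72,0, 0.3,-34.5,-6,-9.5,0,80,0, 0.3,-34.5,-6,-9.5,0,85,0, 0.3,-34.5,-6,-9.5,0,85,0]'
python3 - <<'E'
from h import *
rel([544.8,141.4,50],-79.4)
E
```

```text
clock: 5.3
eef_pos: [542.9, 142.2, 99.2]
tool_rot: [-1.57, -0.0, -2.956]
force: [0.3, -0.3, -0.6]
width: 30.7
t 5.3 pos [542.9 142.2  99.2] jawyaw -79.35 w 30.7 F [ 0.3 -0.3 -0.6] q7 -1.49
shift cm [-0.17  4.92  0.11] turn [-0.02  0.05  0.01]
```

```bash
python3 -m inch '[0.3,-0.1,3,0.1,0,0,0, 0.3,-0.1,6,0.1,0,0,0, 0.3,-0.1,6.5,0.1,0,0,0, 0.3,-0.1,6.5,0.1,0,0,0, 0.3,-0.1,6.5,0.1,0,0,0]'
python3 - <<'E'
from h import *
rel([544.8,141.4,23.5],-79.4)
s=shot("scene");t=shot("top")
crop(s,"s4.png",275,130,405,220,6);crop(t,"t4.png",190,144,320,244,6)
E
```

```text
clock: 5.8
eef_pos: [545.3, 140.6, 35.3]
tool_rot: [-1.571, 0.002, -2.956]
force: [-0.4, -0.5, 0.3]
width: 30.5
t 5.8 pos [545.3 140.6  35.3] jawyaw -79.39 w 30.5 F [-0.4 -0.5  0.3] q7 -1.47
shift cm [ 0.03  1.18 -0.09] turn [ 0.01  0.01 -0.09]
```

View pics/s4.png

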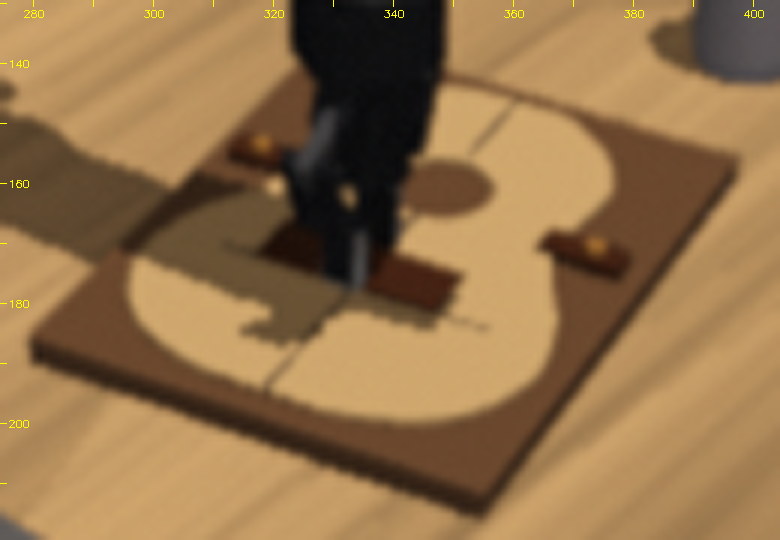

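View pics/t4.png

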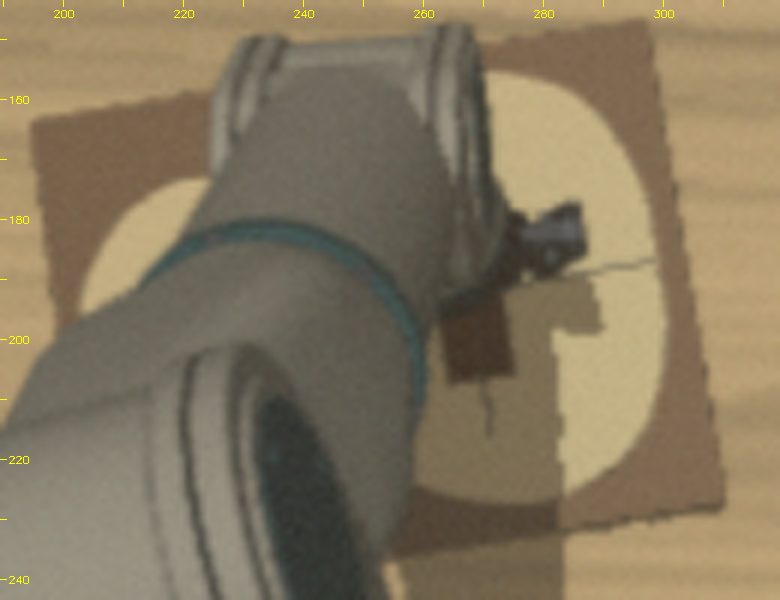

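```bash
cat >> h.py <<'E'
A=np.radians(100.6); EX=np.array([np.cos(A),np.sin(A)]); EY=np.array([-EX[1],EX[0]])
OT=np.array([533.75,189.45]); OS=np.array([535.55,190.6])
def tb(d,uv,z,O): # board coords
    w=p2w(d,uv,z)[:,:2]-O; return np.c_[w@EX,w@EY]
E
python3 - <<'E'
from h import *
import pickle
t,s=pickle.load(open("d0.pkl","rb"))
print(tb(t,[(264,207.3),(275.2,206)],38,OT))
f=lambda L:[(x/6+274.5,y/6+129.5) for x,y in L]
print(tb(s,f([(463,275),(440,311)]),38,OS))
E
```

```text
[[-33.03960441  45.65692134]
 [-66.35574955  47.26319837]]
[[-36.29512208 -53.01260802]
 [-68.5679412  -56.0680824 ]]
```

Run:
```python
from h import *
rel([541.8,140.7,23.5],-79.4)
```

```text
t 5.9 pos [545.5 140.9  35.6] jawyaw -79.39 w 30.8 F [-0.4 -0.1  0.3] q7 -1.47
shift cm [ 0.37  1.21 -0.05] turn [ 0.01  0.01 -0.14]
```

```bash
python3 -m inch '[0.3,0.37,0.2,0,0,0,0, 0.3,0.37,0.7,0,0,0,0, 0.3,0.37,1.1,0,0,0,0, 0.3,0.37,1.2,0,0,0,0, 0.3,0.37,1.2,0,0,0,0]'
python3 - <<'E'
from h import *
rel([541.8,140.7,23.5],-79.4)
E
```

```text
clock: 6.4
eef_pos: [540.7, 140.1, 23.0]
tool_rot: [-1.571, -0.0, -2.957]
force: [-1.6, -0.6, 8.1]
width: 31.0
t 6.4 pos [540.7 140.1  23. ] jawyaw -79.4 w 31.0 F [-1.6 -0.6  8.1] q7 -1.47
shift cm [-0.12 -0.05 -0.03] turn [ 0.02 -0.    0.01]
```

```bash
python3 -m inch '[0.5,0,0,0,0,0,0, 0.5,0,0,0,0,0,0, 0.5,0,0,0,0,0,0, 0.5,0,-1,0,0,0,0, 0.5,0,-5,0,0,0,0, 0.5,0,-10,0,0,0,0, 0.5,0,-10,0,0,0,0]'
python3 - <<'E'
from h import *
rel([430.9,-195.2,100],-20)
rel([430.9,-195.2,100],5)
E
```

```text
clock: 7.1
eef_pos: [545.1, 140.8, 128.6]
tool_rot: [-1.572, 0.012, -2.957]
force: [1.2, 0.3, 0.2]
width: 42.7
t 7.1 pos [545.1 140.8 128.6] jawyaw -79.42 w 42.7 F [1.2 0.3 0.2] q7 -1.5
shift cm [17.43  2.63 30.94] turn [ -0.3  -59.42  -0.63]
t 7.1 pos [545.1 140.8 128.6] jawyaw -79.42 w 42.7 F [1.2 0.3 0.2] q7 -1.5
shift cm [17.43  2.63 30.94] turn [ -0.45 -84.42  -0.58]
```

```bash
python3 -m inch '[0.6,4,2.6,5,0,0,0, 0.6,8,2.6,10,0,0,0, 0.6,12,2.6,15,0,0,0, 0.6,16,2.6,20,0,0,0, 0.6,17.4,2.6,25,0,0,0, 0.6,17.4,2.6,30,0,0,0, 0.6,17.4,2.6,30.9,0,0,0, 0.6,17.4,2.6,30.9,0,0,0, 0.6,17.4,2.6,30.9,0,0,0]'
python3 - <<'E'
from h import *
rel([430.9,-195.2,13],-79.4)
s=shot("scene");t=shot("top")
crop(s,"s5.png",275,130,405,220,6);crop(t,"t5.png",190,144,320,244,6);
E
```

```text
clock: 8.0
eef_pos: [426.0, -199.3, 96.6]
tool_rot: [-1.569, 0.0, -2.963]
force: [0.5, -0.5, -0.4]
width: 51.1
t 8.0 pos [ 426.  -199.3   96.6] jawyaw -79.77 w 51.1 F [ 0.5 -0.5 -0.4] q7 -0.92
shift cm [-0.55  8.36 -0.34] turn [-0.11 -0.37 -0.03]
```

View pics/s5.png

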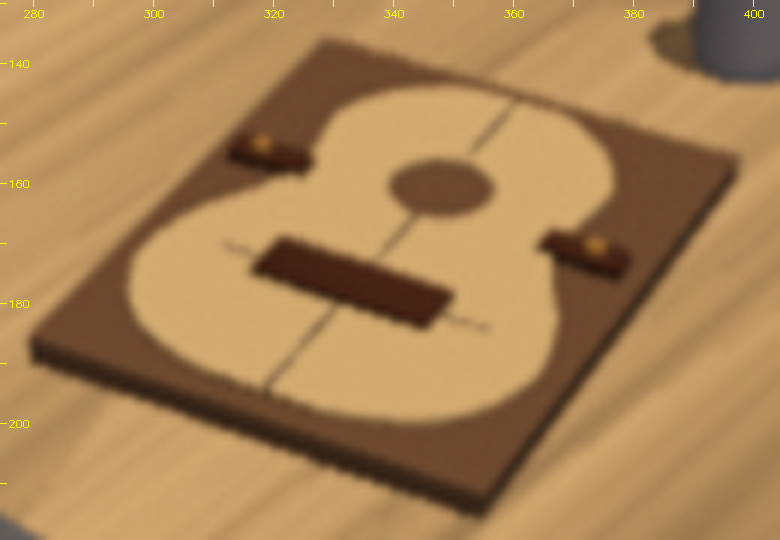

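View pics/t5.png

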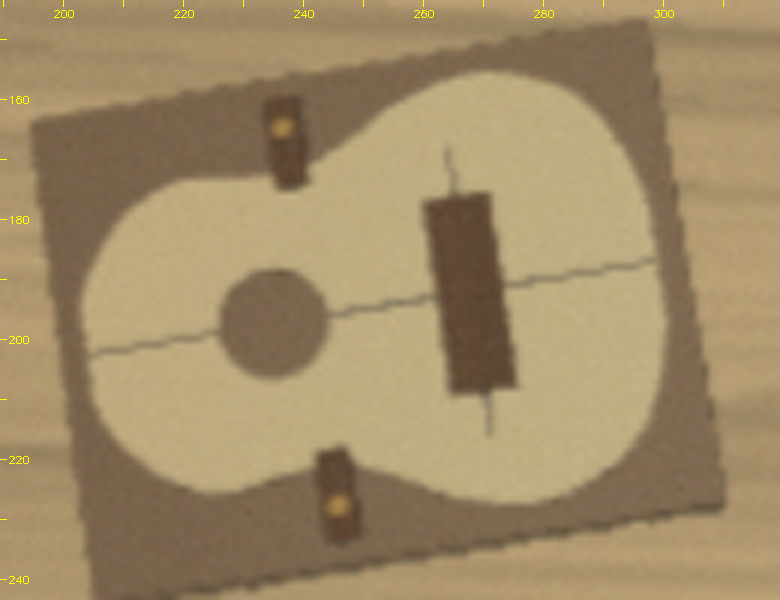

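Run:
```python
from h import *
import pickle
t,s=pickle.load(open("d0.pkl","rb"))
def rep(w):
    print(w.round(1).tolist(),"c",w.mean(0).round(2))
f=lambda L,x0,y0:[(x/6+x0-.5,y/6+y0-.5) for x,y in L]
w=tb(t,f([(422,202),(489,193),(517,386),(451,395)],190,144),26,OT);rep(w)
v=w[3]+w[2]-w[0]-w[1];print(np.degrees(np.arctan2(v[0],v[1])))
w=tb(s,f([(282,238),(455,292),(427,328),(251,273)],275,130),26,OS);rep(w)
v=w[0]+w[3]-w[1]-w[2];print(np.degrees(np.arctan2(v[0],v[1])))
# cross line points top: bridge line stubs mid x and centreline
print(tb(t,f([(449,147),(453,190),(486,390),(489,435),(92,355),(215,331),(332,314),(435,295),(505,285),(656,259),(274,324)],190,144),21,OT).round(1))
```

```text
[[-33.1, -48.0], [-67.0, -46.9], [-66.0, 51.5], [-32.9, 50.6]] c [-49.75   1.81]
0.3379324492816208
[[-37.0, 48.1], [-36.1, -49.1], [-69.5, -50.0], [-71.2, 47.4]] c [-53.44  -0.91]
-0.774814956771019
[[-5.020e+01 -7.450e+01]
 [-4.890e+01 -5.240e+01]
 [-5.010e+01  5.040e+01]
 [-4.810e+01  7.290e+01]
 [ 1.428e+02  6.000e-01]
 [ 7.980e+01 -1.200e+00]
 [ 2.050e+01 -1.000e-01]
 [-3.200e+01 -1.100e+00]
 [-6.750e+01 -3.000e-01]
 [-1.443e+02 -9.000e-01]
 [ 5.000e+01  2.000e-01]]
```

```bash
cat >> h.py <<'E'
def boxpix(d,c,size,h,z0,yaw):
    """projected outline hull of a box: c world xy, size (sx,sy), yaw rad"""
    ex=np.array([np.cos(yaw),np.sin(yaw)]);ey=np.array([-ex[1],ex[0]])
    P=[[*(np.array(c)+a*size[0]/2*ex+b*size[1]/2*ey),z] for a in(-1,1) for b in(-1,1) for z in (z0,z0+h)]
    return cv2.convexHull(w2p(d,P).astype(np.float32))[:,0]
def overlay(d,polys,name,x0,y0,x1,y1,k):
    im=cv2.resize(d["img"][y0:y1,x0:x1,::-1],None,fx=k,fy=k,interpolation=cv2.INTER_CUBIC)
    for p in polys:
        q=((np.array(p)-[x0,y0]+.5)*k).round().astype(int)
        cv2.polylines(im,[q.reshape(-1,1,2)],True,(0,255,0),1,cv2.LINE_AA)
    cv2.imwrite("pics/"+name,im)
E
python3 - <<'E'
from h import *
import pickle
s=shot("scene");t=shot("top");pickle.dump((t,s),open("d1.pkl","wb"))
def bl(O,x,y): return O+x*EX+y*EY
lines=lambda d,O:[w2p(d,[[*bl(O,-145,0),21],[*bl(O,145,0),21]]),w2p(d,[[*bl(O,-50,75),21],[*bl(O,-50,-75),21]])]
overlay(s,[boxpix(s,bl(OS,-50,0),(34,100),5,21,A)]+lines(s,OS),"s6.png",275,130,405,220,6)
overlay(t,[boxpix(t,bl(OT,-50,0),(34,100),5,21,A)]+lines(t,OT),"t6.png",190,144,320,244,6)
E
```

```text
(no output)
```

View pics/s6.png

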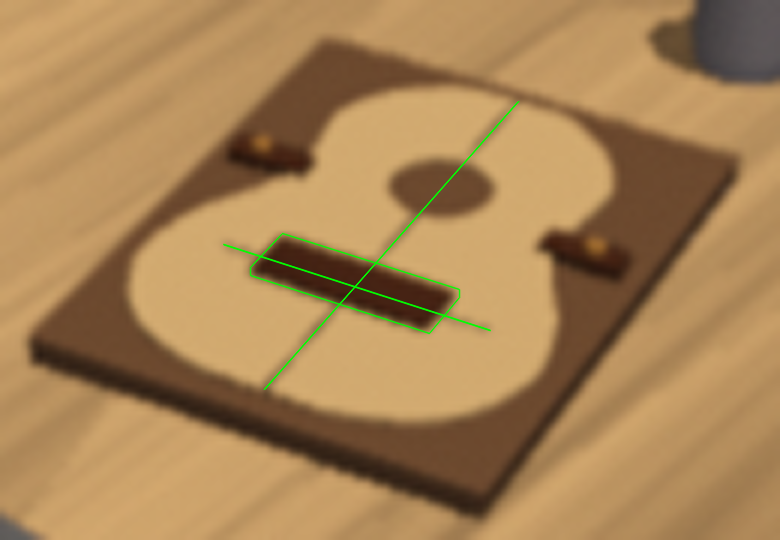

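View pics/t6.png

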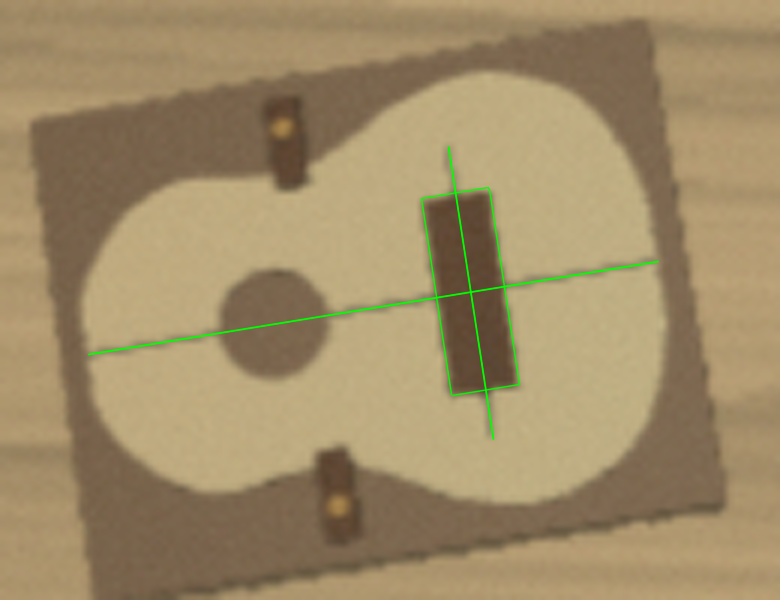

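```bash
cat > fit.py <<'E'
from h import *
import pickle
def softcent(before,after,roi):
    x0,y0,x1,y1=roi
    a=before["img"][y0:y1,x0:x1].astype(float).sum(2);b=after["img"][y0:y1,x0:x1].astype(float).sum(2)
    w=np.abs(a-b);w[w<60]=0
    yy,xx=np.mgrid[y0:y1,x0:x1];M=w.sum()
    return np.array([(w*xx).sum()/M,(w*yy).sum()/M])
def linefit(d,p0,p1,n=40,half=4):
    """refine a pencil line between world-projected pixel points; returns offsets (px, along normal) fit at both ends"""
    g=cv2.GaussianBlur(d["img"].astype(np.float32).sum(2),(0,0),0.5)
    v=(p1-p0);L=np.linalg.norm(v);v/=L;nn=np.array([-v[1],v[0]])
    ts=np.linspace(0,1,n);o=np.linspace(-half,half,33)
    out=[]
    for tt in ts:
        P=p0+tt*(p1-p0)+o[:,None]*nn
        q=cv2.remap(g,P[:,0].astype(np.float32),P[:,1].astype(np.float32),cv2.INTER_LINEAR)[:,0]
        w=np.clip(np.median(q)-q-15,0,None)
        if w.sum()>50: out.append((tt,(w*o).sum()/w.sum()))
    out=np.array(out);c=np.polyfit(out[:,0],out[:,1],1)
    r=out[:,1]-np.polyval(c,out[:,0]);k=abs(r)<2*r.std()+.05;c=np.polyfit(out[k,0],out[k,1],1)
    return p0+c[1]*nn,p1+(c[0]+c[1])*nn,len(out),(out[k,1]-np.polyval(c,out[k,0])).std()
def board(d,O):
    pj=lambda x,y:w2p(d,[[*(O+x*EX+y*EY),21]])[0]
    segs=[]
    a=linefit(d,pj(-140,0),pj(15,0));b=linefit(d,pj(85,0),pj(138,0),20);c=linefit(d,pj(-50,70),pj(-50,-70))
    W=p2w(d,[a[0],a[1],b[0],b[1],c[0],c[1]],21)[:,:2]
    print("n,std",[(q[2],round(q[3],2)) for q in(a,b,c)])
    # direction from combined centre points
    P=W[:4];u=np.linalg.svd(P-P.mean(0))[2][0];u*=np.sign(u[1])
    w=W[4]-W[5];w=w/np.linalg.norm(w)
    ax=np.degrees(np.arctan2(u[1],u[0]));ay=np.degrees(np.arctan2(w[1],w[0]))-90
    # crossing
    M=np.c_[u,-w];s=np.linalg.solve(M,W[5]-P.mean(0));X=P.mean(0)+s[0]*u
    print("ang",ax,ay%360,"cross",X.round(2));return X,ax
if __name__=="__main__":
    t0,s0=pickle.load(open("d0.pkl","rb"));t1,s1=pickle.load(open("d1.pkl","rb"))
    for n,d0,d1,O,roi in(("top",t0,t1,OT,(255,170,282,215)),("scene",s0,s1,OS,(310,163,355,190))):
        print(n);X,ax=board(d0,O)
        c=softcent(d0,d1,roi)
        h=boxpix(d1,X,(34,100),5,21,A);m=cv2.moments(h);hc=np.array([m["m10"],m["m01"]])/m["m00"]
        # convert pixel diff to world shift via plane z=24
        dw=(p2w(d1,[c],24)-p2w(d1,[hc],24))[0,:2]
        print("patch off x,y",(dw@EX).round(2),(dw@EY).round(2))
E
python3 fit.py
```

```text
top
n,std [(40, np.float64(0.13)), (20, np.float64(0.16)), (40, np.float64(0.14))]
ang 100.61589104617173 100.71250420013155 cross [542.85 140.61]
patch off x,y -0.07 1.7
scene
n,std [(40, np.float64(0.14)), (19, np.float64(0.32)), (39, np.float64(0.07))]
ang 100.83096631945689 100.49404219278438 cross [544.9 141.1]
patch off x,y -0.58 1.46
```

Run:
```python
from h import *
rel([540.7,140.1,80],-79.35)
```

```text
t 8.2 pos [ 426.7 -193.8   96.3] jawyaw -79.25 w 51.2 F [-0.8  0.   1.1] q7 -0.92
shift cm [-17.43   1.66 -30.67] turn [0.07 0.1  0.01]
```

```bash
python3 -m inch '[0.5,-4,1.6,-5,0,0,0, 0.5,-8,1.6,-10,0,0,0, 0.5,-12,1.6,-15,0,0,0, 0.5,-16,1.6,-20,0,0,0, 0.5,-17.4,1.6,-25,0,0,0, 0.5,-17.4,1.6,-29,0,0,0, 0.5,-17.4,1.6,-30.7,0,0,0, 0.5,-17.4,1.6,-30.7,0,0,0, 0.5,-17.4,1.6,-30.7,0,0,0,0.5,-17.4,1.6,-30.7,0,0,0]'
python3 - <<'E'
from h import *
rel([540.7,140.1,23.5],-79.35)
E
```

```text
clock: 9.2
eef_pos: [540.4, 137.7, 80.2]
tool_rot: [-1.57, -0.001, -2.956]
force: [-0.4, -0.8, 0.6]
width: 42.8
t 9.2 pos [540.4 137.7  80.2] jawyaw -79.34 w 42.8 F [-0.4 -0.8  0.6] q7 -1.47
shift cm [-0.08  5.67 -0.24] turn [-0.06  0.01  0.05]
```

```bash
python3 -m inch '[0.55,0,2,-0.15,0,0,0, 0.55,0,4,-0.15,0,0,0, 0.55,0,4.5,-0.15,0,0,0, 0.55,0,4.5,-0.15,0,0,0]'
python3 - <<'E'
from h import *
rel([540.7,140.1,23.5],-79.35)
E
```

```text
clock: 9.6
eef_pos: [540.3, 137.4, 34.8]
tool_rot: [-1.57, -0.002, -2.959]
force: [-0.4, 0.1, -0.7]
width: 47.0
t 9.6 pos [540.3 137.4  34.8] jawyaw -79.56 w 47.0 F [-0.4  0.1 -0.7] q7 -1.46
shift cm [-0.09  1.13 -0.26] turn [-0.06 -0.21  0.11]
```

```bash
python3 -m inch '[0.55,0,0,-0.26,0,0,0, 0.55,0,0.5,-0.26,0,-0.2,0, 0.55,0,1.1,-0.26,0,-0.2,0, 0.55,0,1.1,-0.26,0,-0.2,0, 0.55,0,1.1,-0.26,0,-0.2,0]'
python3 - <<'E'
from h import *
rel([540.7,140.1,23.5],-79.35)
E
```

```text
clock: 10.1
eef_pos: [540.3, 142.1, 24.2]
tool_rot: [-1.571, -0.0, -2.953]
force: [0.2, 0.4, -0.4]
width: 47.0
t 10.1 pos [540.3 142.1  24.2] jawyaw -79.2 w 47.0 F [ 0.2  0.4 -0.4] q7 -1.46
shift cm [-0.01  0.07  0.2 ] turn [-0.01  0.15  0.02]
```

```bash
python3 -m inch '[0.55,0,0,0.1,0,0,0, 0.55,0,0.05,0.1,0,0,0, 0.55,0,0.05,0.1,0,0,0]'
python3 - <<'E'
from h import *
rel([540.7,140.1,23.5],-79.35)
E
```

```text
clock: 10.4
eef_pos: [540.6, 141.1, 23.8]
tool_rot: [-1.571, 0.0, -2.953]
force: [0.3, -0.3, -0.2]
width: 47.0
t 10.4 pos [540.6 141.1  23.8] jawyaw -79.21 w 47.0 F [ 0.3 -0.3 -0.2] q7 -1.46
shift cm [0.01 0.03 0.1 ] turn [-0.    0.14 -0.01]
```

Close lightly, shift 1.6 mm in -y of the board (tool x −), release.

```bash
python3 -m inch '[0.3,0,0,0.1,0,0,0, 0.3,0,0,0.1,0,0,0, 0.3,0,0,0.1,0,0,0, 0.3,0,0,0.1,0,0,0, 0.3,0,0,0.1,0,0,0, 0.3,-0.16,-0.1,0.1,0,0,0, 0.3,-0.16,-0.1,0.1,0,0,0, 0.3,-0.16,-0.1,0.1,0,0,0, 0.3,-0.16,-0.1,0.1,0,0,0]'
python3 - <<'E'
from h import *
rel([542.3,140.4,23.5],-79.35)
E
```

```text
clock: 11.3
eef_pos: [542.2, 140.4, 24.6]
tool_rot: [-1.571, -0.0, -2.953]
force: [0.3, -0.1, 0.0]
width: 29.1
t 11.3 pos [542.2 140.4  24.6] jawyaw -79.21 w 29.1 F [ 0.3 -0.1  0. ] q7 -1.46
shift cm [-0.01  0.11  0.  ] turn [-0.    0.14  0.01]
```

```bash
python3 -m inch '[0.3,0,0.1,0,0,0,0, 0.3,0,0.1,0,0,0,0, 0.5,0,0.1,0,0,0,0, 0.5,0,0.1,0,0,0,0, 0.5,0,0.1,0,0,0,0, 0.5,0,-1,0,0,0,0, 0.5,0,-4,0,0,0,0, 0.5,0,-8,0,0,0,0, 0.5,0,-8,0,0,0,0]'
python3 - <<'E'
from h import *
rel([430.9,-195.2,80],-79.35)
E
```

```text
clock: 12.2
eef_pos: [545.9, 141.1, 109.9]
tool_rot: [-1.571, 0.009, -2.953]
force: [1.1, -0.4, 0.5]
width: 42.6
t 12.2 pos [545.9 141.1 109.9] jawyaw -79.22 w 42.6 F [ 1.1 -0.4  0.5] q7 -1.48
shift cm [17.62  2.8  30.89] turn [ 0.04  0.13 -0.54]
```

```bash
python3 -m inch '[0.6,4,2.6,5,0,0,0, 0.6,8,2.6,10,0,0,0, 0.6,12,2.6,15,0,0,0, 0.6,16,2.6,20,0,0,0, 0.6,17.2,2.6,25,0,0,0, 0.6,17.2,2.6,29,0,0,0, 0.6,17.2,2.6,30.8,0,0,0, 0.6,17.2,2.6,30.8,0,0,0, 0.6,17.2,2.6,30.8,0,0,0, 0.6,17.2,2.6,30.8,0,0,0, 0.6,17.2,2.6,30.8,0,0,0]'
cat > chk.py <<'E'
from fit import *
t0,s0=pickle.load(open("d0.pkl","rb"));t1,s1=shot("top"),shot("scene");pickle.dump((t1,s1),open("d2.pkl","wb"))
for n,d0,d1,O,roi in(("top",t0,t1,OT,(255,170,282,215)),("scene",s0,s1,OS,(310,163,355,190))):
        X={"top":[542.85,140.61],"scene":[544.9,141.1]}[n]
        c=softcent(d0,d1,roi)
        h=boxpix(d1,X,(34,100),5,21,A);m=cv2.moments(h);hc=np.array([m["m10"],m["m01"]])/m["m00"]
        dw=(p2w(d1,[c],24)-p2w(d1,[hc],24))[0,:2]
        print("patch off x,y",(dw@EX).round(2),(dw@EY).round(2))
rel([430.9,-195.2,13],-79.4)
crop(t1,"t7.png",190,144,320,244,6);crop(s1,"s7.png",190,190,330,290,5.6)
E
python3 chk.py
```

```text
clock: 13.3
eef_pos: [431.2, -191.9, 78.7]
tool_rot: [-1.572, -0.0, -2.95]
force: [0.2, 0.6, 0.0]
width: 51.0
patch off x,y -0.18 0.26
patch off x,y -0.6 0.13
t 13.4 pos [ 431.3 -192.2   78.7] jawyaw -79.01 w 51.4 F [ 0.9 -0.7 -0.2] q7 -0.93
shift cm [0.1  6.57 0.29] turn [0.06 0.39 0.01]
```

View pics/t7.png

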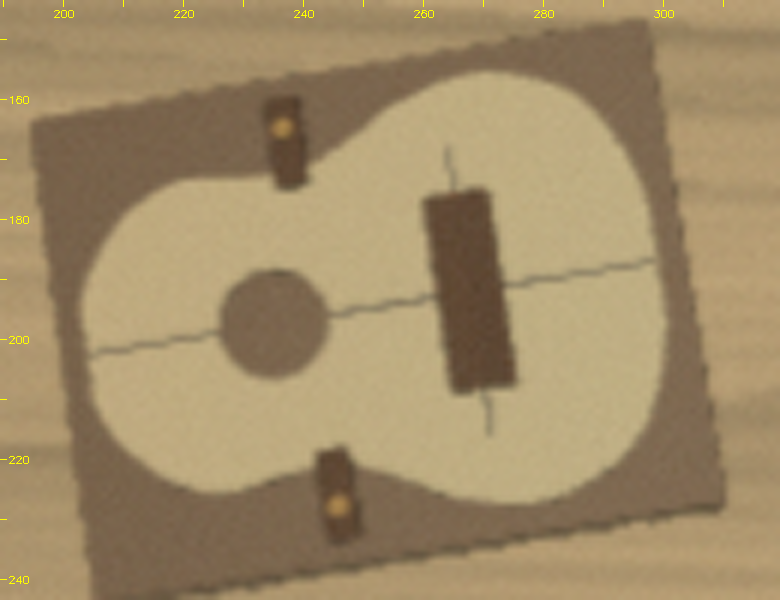

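View pics/s7.png

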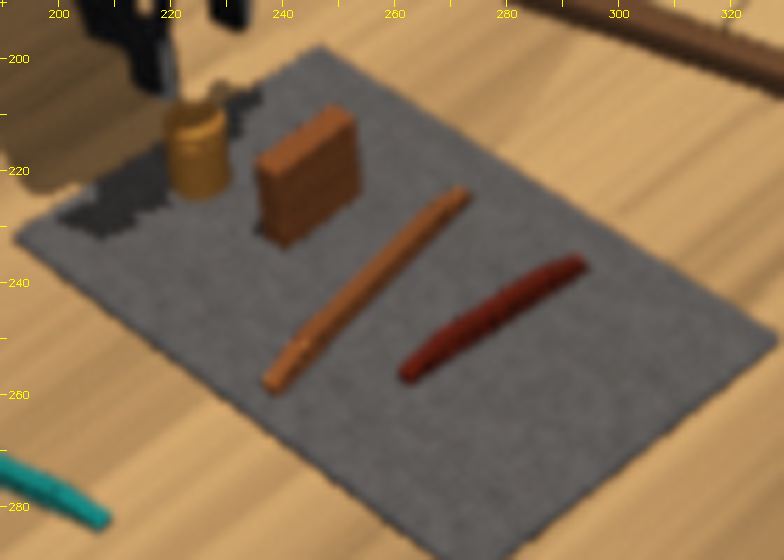

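```bash
python3 -m inch '[0.6,0,2,0.25,0,0,0, 0.6,0,4,0.25,0,0,0, 0.6,0,6,0.25,0,0,0, 0.6,0,6.5,0.25,0,0,0, 0.6,0,6.5,0.25,0,0,0, 0.6,0,6.5,0.25,0,0,0]'
python3 - <<'E'
from h import *
rel([430.9,-195.2,13],-79.4)
s=shot("scene");crop(s,"s8.png",190,180,290,260,7)
E
```

```text
clock: 14.0
eef_pos: [431.5, -195.2, 13.4]
tool_rot: [-1.571, -0.001, -2.951]
force: [-0.6, -1.2, 0.2]
width: 51.7
t 14.0 pos [ 431.5 -195.2   13.4] jawyaw -79.09 w 51.7 F [-0.6 -1.2  0.2] q7 -0.6
shift cm [ 0.06  0.04 -0.02] turn [0.03 0.31 0.07]
```

View pics/s8.png

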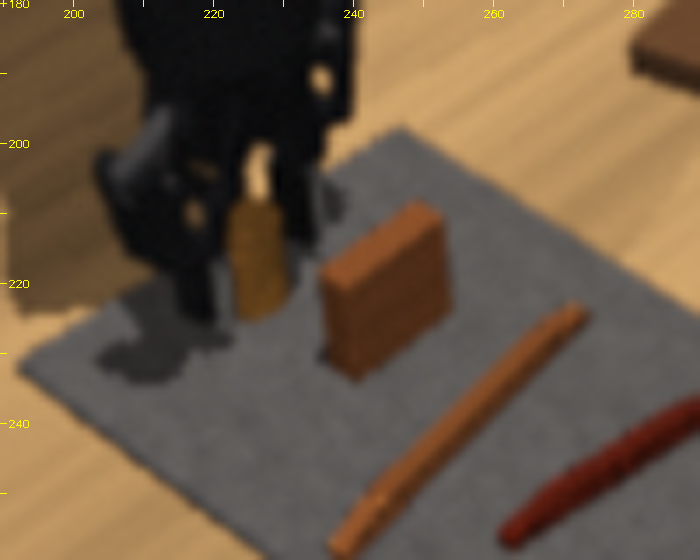

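```bash
python3 -m inch '[0.2,0,0,0,0,0,0, 0.2,0,0,0,0,0,0, 0.2,0,0,0,0,0,0, 0.2,0,0,0,0,0,0, 0.2,0,0,0,0,0,0, 0.2,0,0,0,0,0,0, 0.2,0,-1,0,0,0,0, 0.2,0,-3,0,0,0,0, 0.2,0,-6,0,0,0,0, 0.2,0,-9,0,0,0,0, 0.2,0,-9,0,0,0,0, 0.2,0,-9,0,0,0,0]'
python3 - <<'E'
from h import *
rel([543.5,140.8,100],-79.4)
s=shot("scene");crop(s,"s9.png",190,150,290,230,7)
E
```

```text
clock: 15.25
eef_pos: [431.7, -196.7, 104.3]
tool_rot: [-1.57, 0.001, -2.953]
force: [-0.6, -0.1, -2.6]
width: 27.6
t 15.25 pos [ 431.7 -196.7  104.3] jawyaw -79.19 w 27.6 F [-0.6 -0.1 -2.6] q7 -0.65
shift cm [-17.31   0.43 -31.05] turn [-0.03  0.21 -0.06]
```

View pics/s9.png

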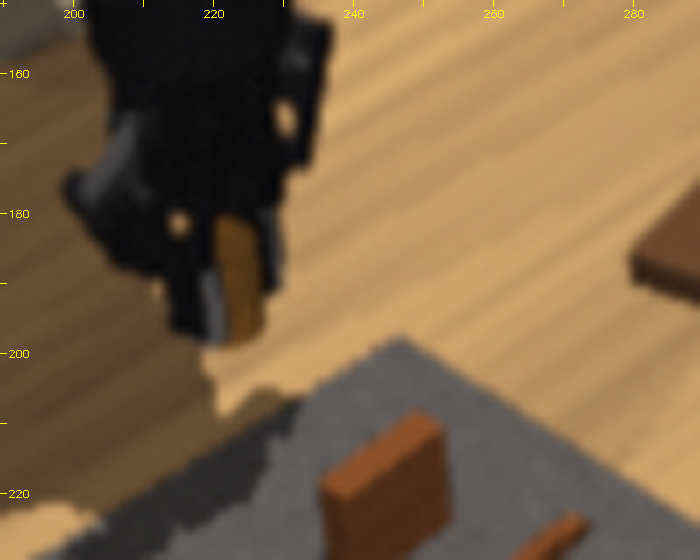

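```bash
python3 -m inch '[0.2,-4,0.4,-5,0,0,0, 0.2,-8,0.4,-10,0,0,0, 0.2,-12,0.4,-15,0,0,0, 0.2,-16,0.4,-20,0,0,0, 0.2,-17.3,0.4,-25,0,0,0, 0.2,-17.3,0.4,-29,0,0,0, 0.2,-17.3,0.4,-30.6,0,0,0, 0.2,-17.3,0.4,-31,0,0,0, 0.2,-17.3,0.4,-31,0,0,0, 0.2,-17.3,0.4,-31,0,0,0,0.2,-17.3,0.4,-31,0,0,0]'
python3 - <<'E'
from h import *
rel([543,140.6,45],-79.4)
E
```

```text
clock: 16.4
eef_pos: [543.2, 137.2, 99.4]
tool_rot: [-1.569, -0.001, -2.957]
force: [0.8, -0.1, -2.3]
width: 27.9
t 16.4 pos [543.2 137.2  99.4] jawyaw -79.42 w 27.9 F [ 0.8 -0.1 -2.3] q7 -1.27
shift cm [-0.05  5.44 -0.35] turn [-0.1  -0.02  0.07]
```

```bash
python3 -m inch '[0.2,0,2,-0.3,0,0,0, 0.2,0,4,-0.3,0,0,0, 0.2,0,5.4,-0.3,0,0,0, 0.2,0,5.4,-0.3,0,0,0, 0.2,0,5.4,-0.3,0,0,0, 0.2,0,5.4,-0.3,0,0,0]'
python3 - <<'E'
from h import *
rel([543,140.6,32],-79.4)
s=shot("scene");t=shot("top");crop(t,"t10.png",240,160,320,220,9)
OSX=np.array([544.9,141.1]);c=OSX
th=np.linspace(0,2*np.pi,40)
z0=45-5.4-0
def cyl(d,c,z0):
    P=np.array([[c[0]+15*np.cos(a),c[1]+15*np.sin(a),z] for a in th for z in(z0,z0+40)])
    return cv2.convexHull(w2p(d,P).astype(np.float32))[:,0]
z=ctrl.read_state()["eef_pos"][2]-5.4
overlay(s,[cyl(s,c,z)],"s10.png",290,120,390,205,7)
E
```

```text
clock: 17.0
eef_pos: [543.6, 142.7, 46.6]
tool_rot: [-1.571, 0.002, -2.954]
force: [-0.5, -0.2, -2.2]
width: 27.8
t 17.0 pos [543.6 142.7  46.6] jawyaw -79.25 w 27.8 F [-0.5 -0.2 -2.2] q7 -1.23
shift cm [0.1  1.46 0.19] turn [-0.01  0.15 -0.09]
```

View pics/s10.png

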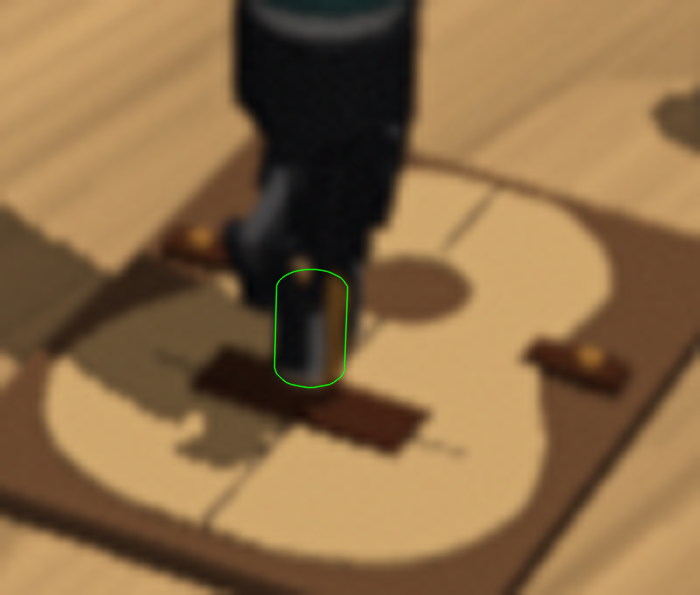

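View pics/t10.png

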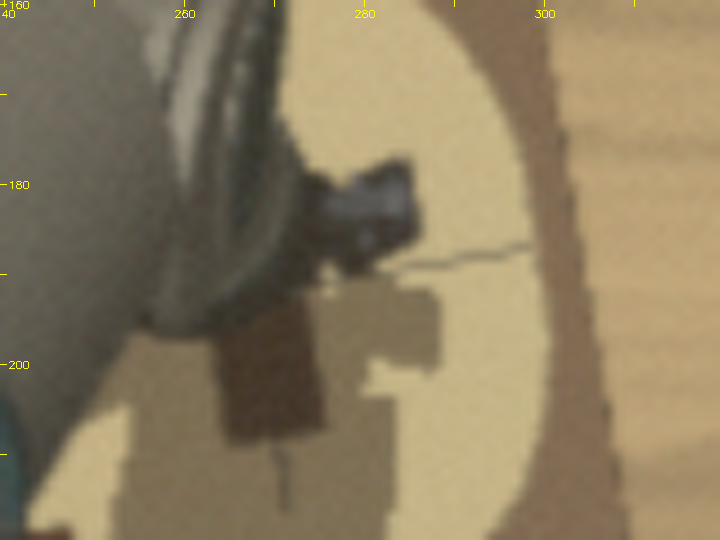

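```bash
python3 -m inch '[0.2,0.05,0.4,0.1,0,0,0, 0.2,0.05,0.8,0.1,0,0,0, 0.2,0.05,1.1,0.1,0,0,0, 0.2,0.05,1.2,0.1,0,0,0, 0.2,0.05,1.2,0.1,0,0,0]'
python3 - <<'E'
from h import *
rel([543,140.6,31.5],-79.4)
E
```

```text
clock: 17.6
eef_pos: [542.4, 142.0, 33.5]
tool_rot: [-1.571, -0.0, -2.953]
force: [0.1, 1.1, -2.2]
width: 27.8
t 17.6 pos [542.4 142.   33.5] jawyaw -79.2 w 27.8 F [ 0.1  1.1 -2.2] q7 -1.22
shift cm [-0.04  0.2   0.15] turn [-0.    0.2   0.03]
```

```bash
python3 -m inch '[0.2,-0.04,0.1,0.1,0,0,0, 0.2,-0.04,0.2,0.1,0,0,0, 0.2,-0.04,0.25,0.1,0,0,0, 0.2,-0.04,0.25,0.1,0,0,0]'
python3 - <<'E'
from h import *
rel([543,140.6,31.5],-79.4)
E
```

```text
clock: 18.0
eef_pos: [543.4, 141.0, 32.3]
tool_rot: [-1.571, 0.001, -2.953]
force: [-1.4, -0.5, 6.0]
width: 27.5
t 18.0 pos [543.4 141.   32.3] jawyaw -79.22 w 27.5 F [-1.4 -0.5  6. ] q7 -1.22
shift cm [0.05 0.08 0.03] turn [ 0.02  0.18 -0.04]
```

```bash
python3 -m inch '[0.45,0,-0.05,0,0,0,0, 0.5,0,-0.05,0,0,0,0, 0.5,0,-0.05,0,0,0,0, 0.5,0,-0.05,0,0,0,0, 0.5,0,-1,0,0,0,0, 0.5,0,-3,0,0,0,0, 0.5,0,-6,0,0,0,0, 0.5,0,-10,0,0,0,0, 0.5,0,-10,0,0,0,0, 0.5,0,-10,0,0,0,0]'
python3 - <<'E'
from h import *
rel([551.5,-200.7,90],8.55)
E
```

```text
clock: 19.0
eef_pos: [543.7, 141.5, 132.6]
tool_rot: [-1.571, 0.002, -2.953]
force: [-0.1, 0.1, -0.3]
width: 42.8
t 19.0 pos [543.7 141.5 132.6] jawyaw -79.19 w 42.8 F [-0.1  0.1 -0.3] q7 -1.29
shift cm [ 5.66  4.23 33.76] turn [-8.000e-02 -8.774e+01 -1.400e-01]
```

```bash
python3 -m inch '[0.4,0.5,0,4,0,-8,0, 0.4,1.5,1,8,0,-16,0, 0.4,2.5,2,12.5,0,-24,0, 0.4,3.5,3,17,0,-32,0, 0.4,4.5,4,21,0,-40,0, 0.4,5.6,4.2,25,0,-48,0, 0.4,5.6,4.2,29,0,-56,0, 0.4,5.6,4.2,32,0,-64,0, 0.4,5.6,4.2,33.8,0,-72,0, 0.4,5.6,4.2,33.8,0,-80,0, 0.4,5.6,4.2,33.8,0,-87.7,0, 0.4,5.6,4.2,33.8,0,-87.7,0]'; python3 -m inch '[0.4,0,0,0,0,0,0, 0.4,0,0,0,0,0,0]'
python3 - <<'E'
from fit import *
rel([552,-200.7,20],8.55)
t0,s0=pickle.load(open("d0.pkl","rb"));t1,s1=pickle.load(open("d2.pkl","rb"))
t=shot("top");s=shot("scene");pickle.dump((t,s),open("d3.pkl","wb"))
th=np.linspace(0,2*np.pi,40)
def cyl(d,c,z0):
    P=np.array([[c[0]+15*np.cos(a),c[1]+15*np.sin(a),z] for a in th for z in(z0,z0+40)])
    return cv2.convexHull(w2p(d,P).astype(np.float32))[:,0]
overlay(t,[cyl(t,[542.85,140.61],26)],"t11.png",190,144,320,244,6)
overlay(s,[cyl(s,[544.9,141.1],26)],"s11.png",275,130,405,220,6)
crop(s,"s11b.png",210,190,310,270,7)
E
```

```text
clock: 20.2
eef_pos: [550.3, -201.2, 88.0]
tool_rot: [-1.573, 0.002, -1.423]
force: [-0.2, -0.7, 0.6]
width: 34.0
clock: 20.4
eef_pos: [551.1, -201.0, 88.8]
tool_rot: [-1.572, 0.001, -1.424]
force: [-0.3, 0.1, 0.9]
width: 34.2
t 20.4 pos [ 551.1 -201.    88.8] jawyaw 8.39 w 34.2 F [-0.3  0.1  0.9] q7 0.34
shift cm [-0.01  6.88  0.1 ] turn [ 0.05 -0.16 -0.03]
```

View pics/s11.png

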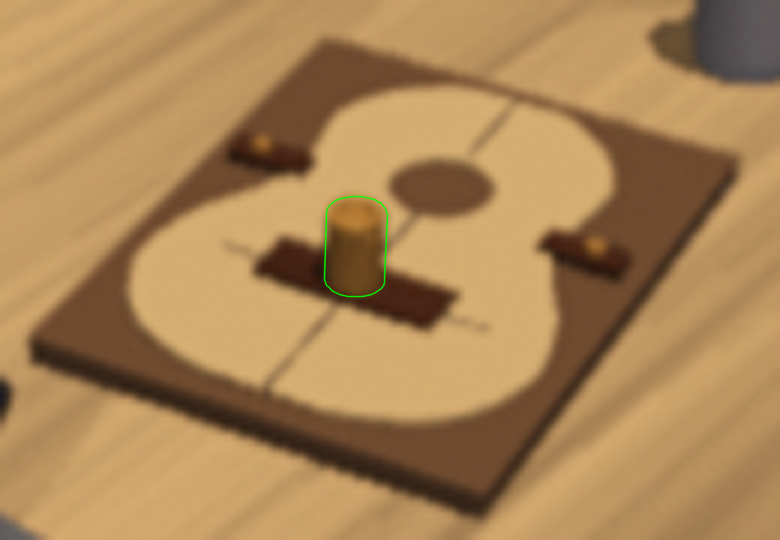

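View pics/t11.png

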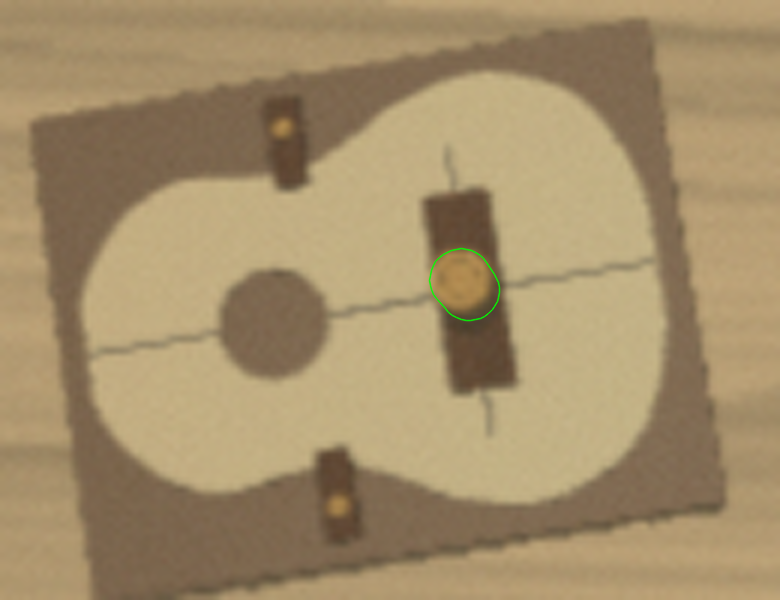

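View pics/s11b.png

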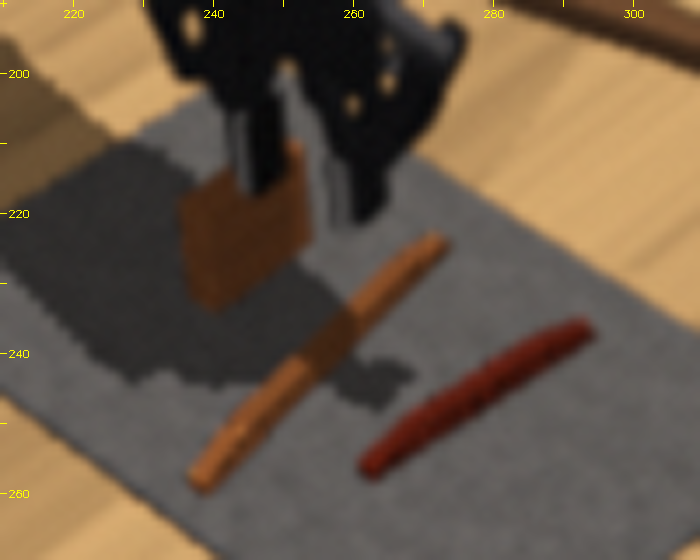

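```bash
python3 -m inch '[0.4,0,2,0.1,0,0,0, 0.4,0,4,0.1,0,0,0, 0.4,0,6,0.1,0,0,0, 0.4,0,7,0.1,0,0.1,0, 0.4,0,7.4,0.1,0,0.1,0, 0.4,0,7.5,0.1,0,0.1,0, 0.4,0,7.5,0.1,0,0.1,0]'
python3 - <<'E'
from h import *
rel([552,-200.7,11.5],8.55)
s=shot("scene");crop(s,"s12.png",210,190,310,270,7)
E
```

```text
clock: 21.2
eef_pos: [552.9, -201.3, 14.9]
tool_rot: [-1.57, -0.001, -1.424]
force: [-1.2, -0.7, 0.8]
width: 33.9
t 21.2 pos [ 552.9 -201.3   14.9] jawyaw 8.39 w 33.9 F [-1.2 -0.7  0.8] q7 0.32
shift cm [-0.08  0.34 -0.08] turn [-0.06 -0.16  0.03]
```

View pics/s12.png

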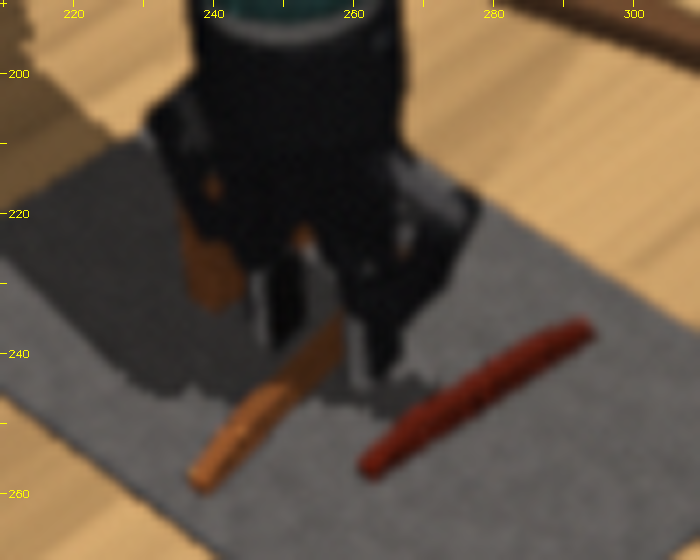

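```bash
python3 -m inch '[0.4,-0.05,0.2,-0.05,0,0,0, 0.4,-0.05,0.32,-0.05,0,0,0, 0.4,-0.05,0.32,-0.05,0,0,0, 0,-0.05,0.32,-0.05,0,0,0, 0,-0.05,0.32,-0.05,0,0,0, 0,-0.05,0.32,-0.05,0,0,0, 0,-0.05,0.32,-0.05,0,0,0, 0,-0.05,0.32,-0.05,0,0,0, 0,-0.05,0.32,-0.05,0,0,0]'
python3 - <<'E'
from h import *
rel([552,-200.7,11.5],8.55)
E
```

```text
clock: 22.15
eef_pos: [552.0, -200.9, 11.3]
tool_rot: [-1.57, -0.0, -1.424]
force: [-0.9, 0.2, 3.7]
width: 7.2
t 22.15 pos [ 552.  -200.9   11.3] jawyaw 8.4 w 7.2 F [-0.9  0.2  3.7] q7 0.32
shift cm [-0.02 -0.02 -0.  ] turn [-0.02 -0.15  0.01]
```

```bash
python3 -m inch '[0,0,-1,0,0,0,0, 0,0,-4,0,0,0,0, 0,0,-8,0,0,0,0, 0,0,-8,0,0,0,0, 0,0,-8,0,0,0,0]'
python3 - <<'E'
from h import *
rel([535,184.5,100],-79.35)
s=shot("scene");crop(s,"s13.png",210,170,310,250,7)
E
```

```text
clock: 22.65
eef_pos: [552.4, -201.0, 92.3]
tool_rot: [-1.569, -0.001, -1.424]
force: [0.1, 1.0, -0.0]
width: 7.0
t 22.65 pos [ 552.4 -201.    92.3] jawyaw 8.39 w 7.0 F [ 0.1  1.  -0. ] q7 0.34
shift cm [-38.39  -0.8    3.91] turn [-1.300e-01  8.774e+01 -4.000e-02]
```

View pics/s13.png

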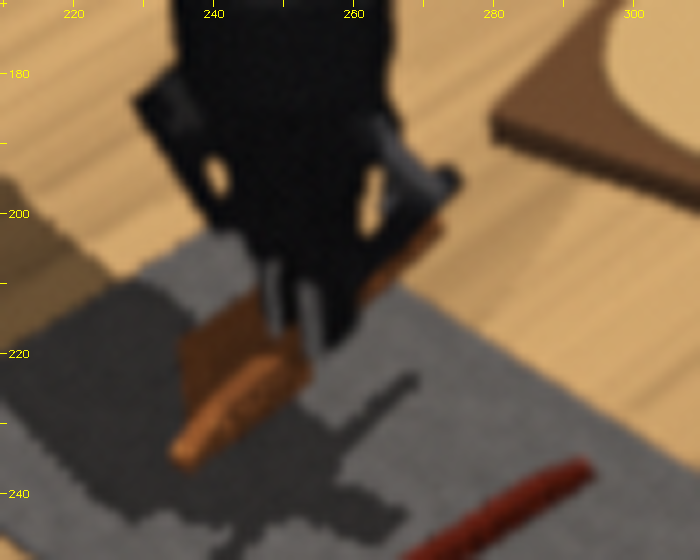

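```bash
python3 -m inch '[0,-2,-1,0,0,8,0, 0,-6,-2,0.4,0,16,0, 0,-10,-2,1,0,24,0, 0,-14,-2,1.5,0,32,0, 0,-18,-2,2,0,40,0, 0,-22,-2,2.4,0,48,0, 0,-26,-2,2.8,0,56,0, 0,-30,-2,3.2,0,64,0, 0,-34,-2,3.6,0,72,0, 0,-37,-2,3.9,0,80,0, 0,-38.4,-2,3.9,0,87.7,0, 0,-38.4,-2,3.9,0,87.7,0]';python3 -m inch '[0,0,0,0,0,0,0, 0,0,0,0,0,0,0,0,0,0,0,0,0,0]'
python3 - <<'E'
from h import *
rel([535,184.5,45],-79.35)
E
```

```text
clock: 23.9
eef_pos: [532.4, 187.8, 109.3]
tool_rot: [-1.571, -0.003, -2.95]
force: [-0.4, -0.4, -1.1]
width: 6.9
clock: 24.2
eef_pos: [534.6, 182.9, 111.1]
tool_rot: [-1.57, -0.0, -2.956]
force: [0.5, 0.5, 0.8]
width: 7.1
t 24.2 pos [534.6 182.9 111.1] jawyaw -79.39 w 7.1 F [0.5 0.5 0.8] q7 -1.35
shift cm [-0.07  6.61 -0.16] turn [-0.04 -0.04  0.01]
```

```bash
python3 -m inch '[0,0,2,0,0,0,0, 0,0,4,0,0,0,0, 0,0,6,0,0,0,0, 0,0,6.8,0,0,0,0, 0,0,6.8,0,0,0,0, 0,0,6.8,0,0,0,0]'
python3 - <<'E'
from h import *
rel([535,184.5,24.3],-79.35)
s=shot("scene");t=shot("top")
z=ctrl.read_state()["eef_pos"][2]-3.3
XT=np.array([542.85,140.61]);XS=np.array([544.9,141.1])
overlay(t,[boxpix(t,XT+44.5*EX,(9,155),8,z,A)],"t14.png",190,144,320,244,6)
overlay(s,[boxpix(s,XS+44.5*EX,(9,155),8,z,A)],"s14.png",275,130,405,220,6)
E
```

```text
clock: 24.8
eef_pos: [535.0, 184.3, 43.7]
tool_rot: [-1.571, 0.001, -2.956]
force: [0.3, 0.0, -0.7]
width: 7.0
t 24.8 pos [535.  184.3  43.7] jawyaw -79.34 w 7.0 F [ 0.3  0.  -0.7] q7 -1.3
shift cm [-0.01  1.94 -0.02] turn [-0.    0.01 -0.05]
```

View pics/s14.png

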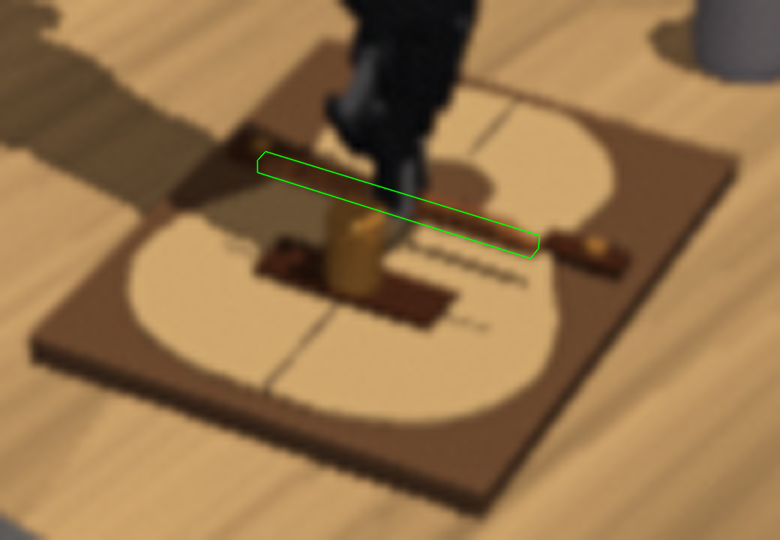

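View pics/t14.png

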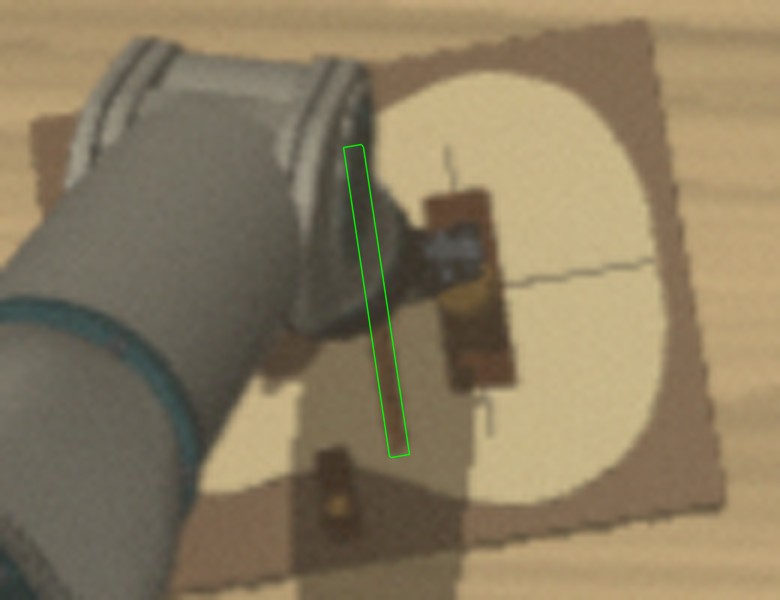

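```bash
python3 -m inch '[0,0,0.6,0,0,0,0, 0,0,1.2,0,0,0,0, 0,0,1.6,0,0,0,0, 0,0,1.8,0,0,0,0, 0,0,1.8,0,0,0,0]'
python3 - <<'E'
from h import *
rel([535,184.5,24.3],-79.35)
E
```

```text
clock: 25.4
eef_pos: [534.2, 184.7, 24.7]
tool_rot: [-1.571, -0.001, -2.955]
force: [-0.7, 0.4, 0.3]
width: 7.0
t 25.4 pos [534.2 184.7  24.7] jawyaw -79.3 w 7.0 F [-0.7  0.4  0.3] q7 -1.29
shift cm [-0.08  0.04  0.04] turn [-0.01  0.05  0.03]
```

```bash
python3 -m inch '[0,-0.04,0.05,0,0,0,0, 0,-0.04,0.08,0,0,0,0, 0,-0.04,0.08,0,0,0,0]'
python3 - <<'E'
from h import *
rel([535,184.5,24.3],-79.35)
E
```

```text
clock: 25.7
eef_pos: [534.8, 184.8, 24.4]
tool_rot: [-1.571, 0.0, -2.955]
force: [-0.1, -0.6, -0.4]
width: 7.1
t 25.7 pos [534.8 184.8  24.4] jawyaw -79.3 w 7.1 F [-0.1 -0.6 -0.4] q7 -1.29
shift cm [-0.01  0.01  0.04] turn [-0.    0.05 -0.01]
```

```bash
python3 -m inch '[0,0,0.05,0,0,0,0, 0,0,0.1,0,0,0,0, 0,0,0.1,0,0,0,0]'
python3 - <<'E'
from h import *
rel([535,184.5,24.3],-79.35)
E
```

```text
clock: 26.0
eef_pos: [534.8, 184.9, 24.3]
tool_rot: [-1.571, 0.0, -2.955]
force: [-2.2, 0.2, 8.9]
width: 6.7
t 26.0 pos [534.8 184.9  24.3] jawyaw -79.31 w 6.7 F [-2.2  0.2  8.9] q7 -1.29
shift cm [-0.01 -0.    0.04] turn [ 0.03  0.04 -0.02]
```

Contact. Release narrowly and lift, then go to the short bar.

```bash
python3 -m inch '[0.2,0,-0.05,0,0,0,0, 0.2,0,-0.05,0,0,0,0, 0.2,0,-0.05,0,0,0,0, 0.2,0,-1,0,0,0,0, 0.2,0,-3,0,0,0,0, 0.2,0,-6,0,0,0,0, 0.2,0,-10,0,0,0,0, 0.2,0,-10,0,0,0,0, 0.2,0,-10,0,0,0,0]'
python3 - <<'E'
from h import *
rel([611.3,-178.7,90],-6.06)
E
```

```text
clock: 26.9
eef_pos: [535.2, 185.1, 124.4]
tool_rot: [-1.571, 0.002, -2.955]
force: [-0.4, 0.1, 1.5]
width: 17.1
t 26.9 pos [535.2 185.1 124.4] jawyaw -79.29 w 17.1 F [-0.4  0.1  1.5] q7 -1.36
shift cm [-0.72  3.43 37.16] turn [-5.000e-02 -7.323e+01 -1.200e-01]
```

```bash
python3 -m inch '[0.4,0,0,4,0,-8,0, 0.4,0,0,8.5,0,-16,0, 0.4,0,1,13,0,-24,0, 0.4,-0.2,2,17.5,0,-32,0, 0.4,-0.4,3,22,0,-40,0, 0.4,-0.6,3.4,26.5,0,-48,0, 0.4,-0.7,3.4,31,0,-56,0, 0.4,-0.7,3.4,34,0,-64,0, 0.4,-0.7,3.4,36,0,-72,0, 0.4,-0.7,3.4,37.2,0,-73.2,0, 0.4,-0.7,3.4,37.2,0,-73.2,0, 0.4,-0.7,3.4,37.2,0,-73.2,0]'; python3 -m inch '[0.4,0,0,0,0,0,0, 0.4,0,0,0,0,0,0]'
python3 - <<'E'
from h import *
rel([610.8,-178.7,15],-6.06)
t=shot("top");s=shot("scene")
XT=np.array([542.85,140.61]);XS=np.array([544.9,141.1])
overlay(t,[boxpix(t,XT+44.5*EX,(9,155),8,21,A)],"t15.png",190,144,320,244,6)
overlay(s,[boxpix(s,XS+44.5*EX,(9,155),8,21,A)],"s15.png",275,130,405,220,6)
crop(s,"s15b.png",220,190,320,270,7)
E
```

```text
clock: 28.1
eef_pos: [609.6, -178.5, 88.1]
tool_rot: [-1.573, 0.001, -1.678]
force: [-0.2, 0.2, 0.5]
width: 34.2
clock: 28.3
eef_pos: [610.6, -177.6, 89.1]
tool_rot: [-1.571, 0.001, -1.676]
force: [0.4, -0.6, 0.2]
width: 34.2
t 28.3 pos [ 610.6 -177.6   89.1] jawyaw -6.0 w 34.2 F [ 0.4 -0.6  0.2] q7 0.12
shift cm [0.11 7.41 0.04] turn [ 0.04  0.06 -0.04]
```

View pics/s15.png

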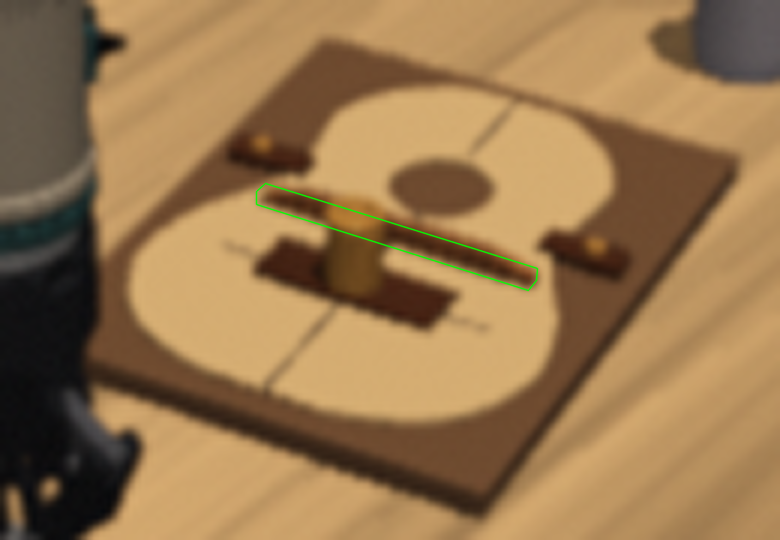

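View pics/t15.png

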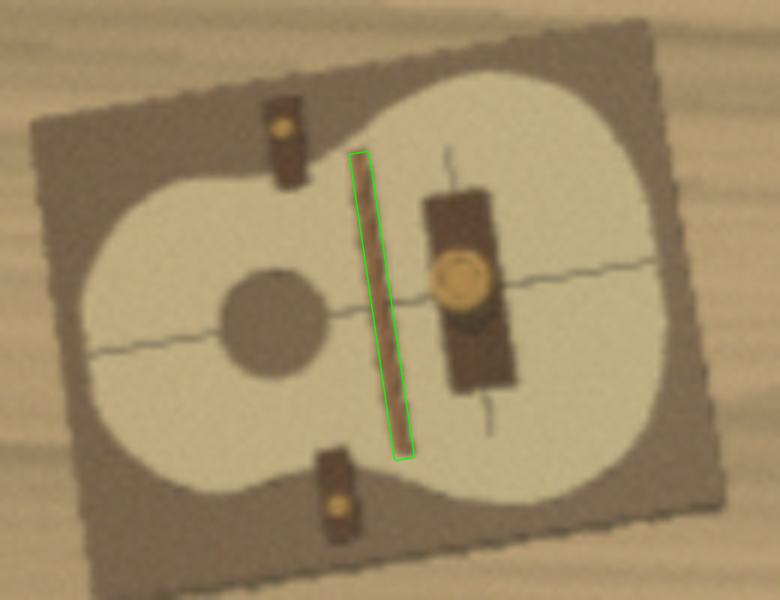

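View pics/s15b.png

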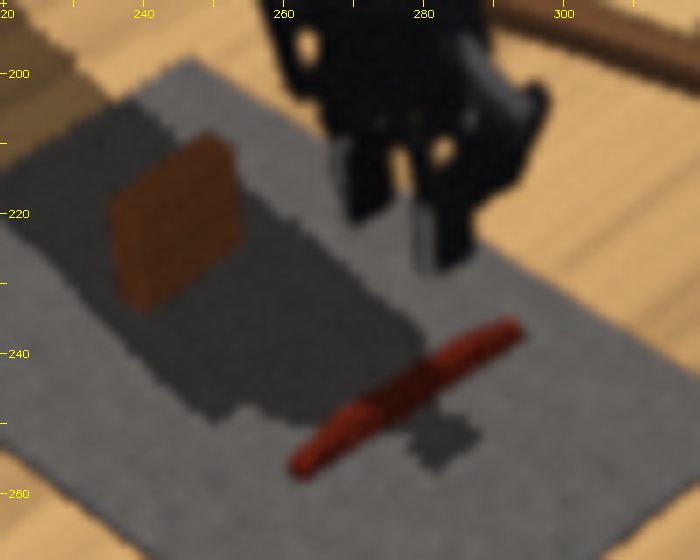

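```bash
python3 -m inch '[0.4,0.1,2,0,0,0,0, 0.4,0.1,4,0,0,0,0, 0.4,0.1,6,0,0,0,0, 0.4,0.1,7.2,0,0,0,0, 0.4,0.1,7.75,0,0,0,0, 0.4,0.1,7.75,0,0,0,0, 0.4,0.1,7.75,0,0,0,0]'
python3 - <<'E'
from h import *
rel([610.8,-178.7,11.5],-6.06)
s=shot("scene");crop(s,"s16.png",220,190,320,270,7)
E
```

```text
clock: 29.1
eef_pos: [611.2, -180.4, 12.5]
tool_rot: [-1.57, -0.0, -1.677]
force: [1.0, 0.7, -0.0]
width: 34.0
t 29.1 pos [ 611.2 -180.4   12.5] jawyaw -6.1 w 34.0 F [ 1.   0.7 -0. ] q7 0.11
shift cm [-0.17  0.1  -0.06] turn [-0.07 -0.04  0.01]
```

View pics/s16.png

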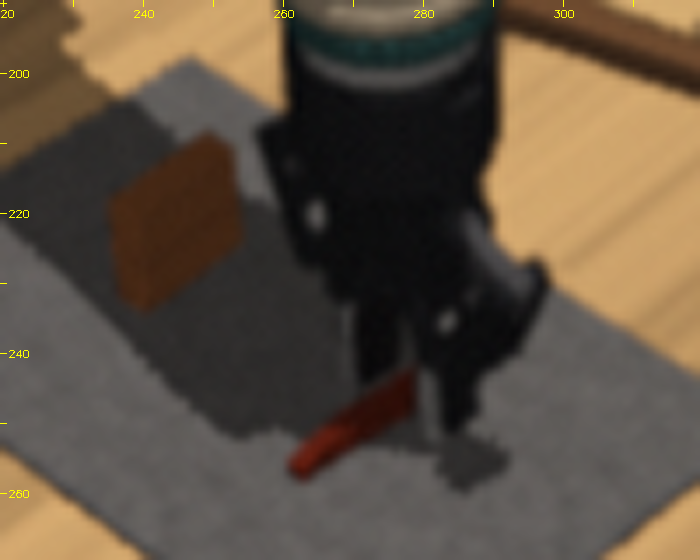

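```bash
python3 -m inch '[0.4,-0.12,0.1,-0.03,0,0,0, 0.4,-0.12,0.1,-0.03,0,0,0, 0,-0.12,0.1,-0.03,0,0,0, 0,-0.12,0.1,-0.03,0,0,0, 0,-0.12,0.1,-0.03,0,0,0, 0,-0.12,0.1,-0.03,0,0,0, 0,-0.12,0.1,-0.03,0,0,0, 0,-0.12,0.1,-0.03,0,0,0]';python3 -c "
from h import *
rel([610.8,-178.7,11.5],-6.06)"; python3 -m inch '[0,0,-1,0,0,0,0, 0,0,-4,0,0,0,0, 0,0,-9,0,0,0,0, 0,0,-9,0,0,0,0, 0,0,-9,0,0,0,0]'
python3 - <<'E'
from h import *
X=np.array([542.85,140.61])+[.4,.2]+161.5*np.array([-.1848,.9828]);print(X)
rel([*X,110],-79.35)
s=shot("scene");crop(s,"s17.png",220,160,320,240,7)
E
```

```text
clock: 29.95
eef_pos: [610.7, -179.2, 11.2]
tool_rot: [-1.57, -0.0, -1.677]
force: [-0.8, 0.2, 5.8]
width: 6.8
t 29.95 pos [ 610.7 -179.2   11.2] jawyaw -6.1 w 6.8 F [-0.8  0.2  5.8] q7 0.11
shift cm [-0.05 -0.03  0.01] turn [-0.04 -0.04  0.  ]
clock: 30.45
eef_pos: [611.3, -179.5, 102.5]
tool_rot: [-1.568, -0.0, -1.677]
force: [0.1, -0.1, -0.0]
width: 6.9
[513.4048 299.5322]
t 30.45 pos [ 611.3 -179.5  102.5] jawyaw -6.11 w 6.9 F [ 0.1 -0.1 -0. ] q7 0.12
shift cm [-46.59  -0.82 -14.83] turn [-0.17 73.24 -0.09]
```

View pics/s17.png

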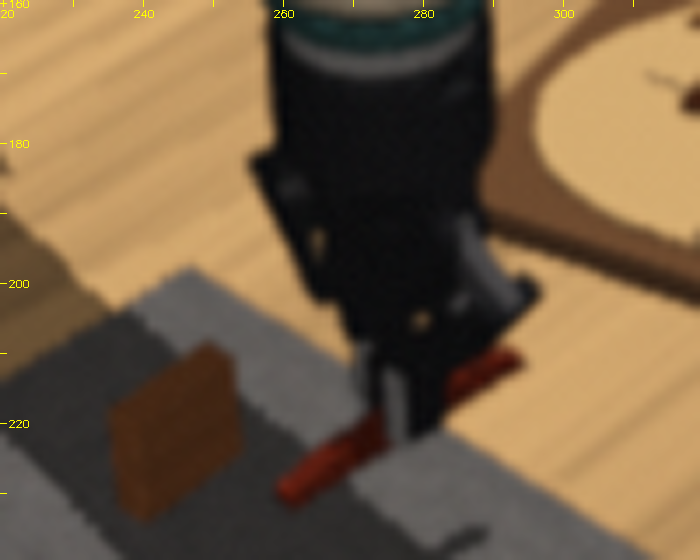

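```bash
python3 -m inch '[0,-3,-1,-1,0,7,0, 0,-7,-1,-2.2,0,14,0, 0,-11,-1,-3.5,0,21,0, 0,-15,-1,-4.8,0,28,0, 0,-19,-1,-6,0,35,0, 0,-23,-1,-7.3,0,42,0, 0,-27,-1,-8.6,0,49,0, 0,-31,-1,-9.9,0,56,0, 0,-35,-1,-11.2,0,63,0, 0,-39,-1,-12.4,0,70,0, 0,-43,-1,-13.7,0,73.2,0, 0,-46.6,-1,-14.8,0,73.2,0]';python3 -m inch '[0,0,0,0,0,0,0, 0,0,0,0,0,0,0,0,0,0,0,0,0,0, 0,0,0,0,0,0,0]'
python3 - <<'E'
from h import *
rel([513.4,299.5,45],-79.35)
E
```

```text
clock: 31.7
eef_pos: [510.7, 301.8, 109.0]
tool_rot: [-1.569, -0.003, -2.955]
force: [0.8, 0.3, 0.1]
width: 7.0
clock: 32.1
eef_pos: [513.1, 297.9, 110.4]
tool_rot: [-1.569, -0.001, -2.958]
force: [-0.3, -0.6, -0.1]
width: 7.0
t 32.1 pos [513.1 297.9 110.4] jawyaw -79.46 w 7.0 F [-0.3 -0.6 -0.1] q7 -1.55
shift cm [-0.06  6.54 -0.16] turn [-0.08 -0.11  0.04]
```

```bash
python3 -m inch '[0,0,2,-0.1,0,0,0, 0,0,4,-0.1,0,0,0, 0,0,6,-0.1,0,0,0, 0,0,6.8,-0.1,0,0,0, 0,0,6.8,-0.1,0,0,0, 0,0,6.8,-0.1,0,0,0]'
python3 - <<'E'
from h import *
rel([513.4,299.5,24.3],-79.35)
s=shot("scene");t=shot("top")
z=ctrl.read_state()["eef_pos"][2]-3.3
XT=np.array([542.85,140.61]);XS=np.array([544.9,141.1])
overlay(t,[boxpix(t,XT+161.5*EX,(9,110),8,z,A)],"t18.png",190,144,320,244,6)
overlay(s,[boxpix(s,XS+161.5*EX,(9,110),8,z,A)],"s18.png",275,120,405,220,6)
E
```

```text
clock: 32.7
eef_pos: [513.3, 300.4, 43.4]
tool_rot: [-1.571, 0.001, -2.956]
force: [0.4, 0.0, -0.2]
width: 7.0
t 32.7 pos [513.3 300.4  43.4] jawyaw -79.37 w 7.0 F [ 0.4  0.  -0.2] q7 -1.51
shift cm [0.01 1.91 0.09] turn [-0.   -0.02 -0.05]
```

View pics/s18.png

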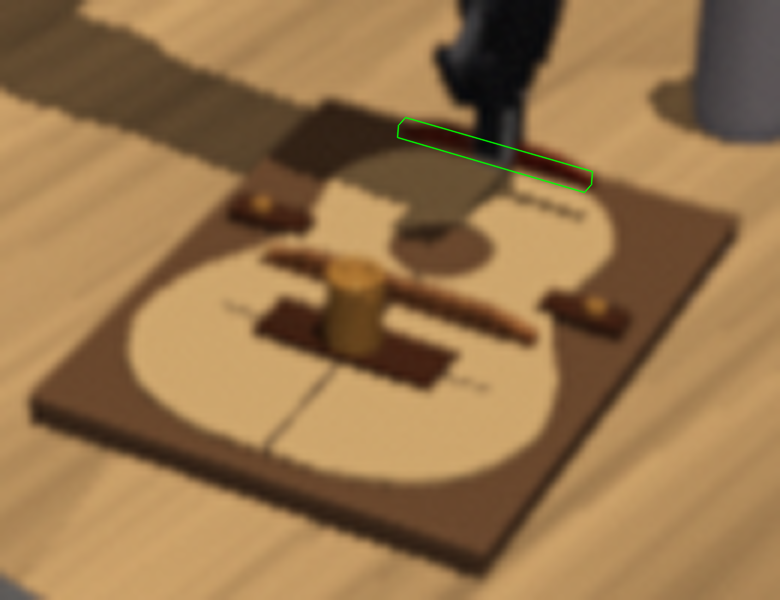

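View pics/t18.png

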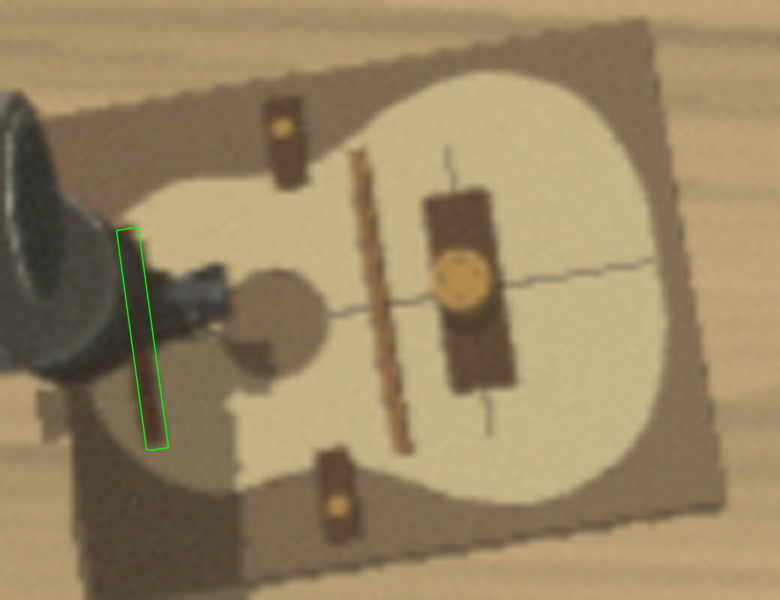

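```bash
python3 -m inch '[0,0,0.6,0.06,0,0,0, 0,0,1.2,0.06,0,0,0, 0,0,1.7,0.06,0,0,0, 0,0,1.9,0.06,0,0,0, 0,0,1.92,0.06,0,0,0, 0,0,1.92,0.06,0,0,0]'
python3 - <<'E'
from h import *
rel([513.4,299.5,24.3],-79.35)
E
```

```text
clock: 33.4
eef_pos: [512.3, 300.3, 24.2]
tool_rot: [-1.571, -0.001, -2.955]
force: [-1.9, -2.1, 8.2]
width: 7.0
t 33.4 pos [512.3 300.3  24.2] jawyaw -79.3 w 7.0 F [-1.9 -2.1  8.2] q7 -1.49
shift cm [-0.09 -0.01  0.09] turn [0.02 0.05 0.05]
```

```bash
python3 -m inch '[0,-0.05,-0.15,0.08,0,0,0, 0,-0.05,-0.15,0.08,0,0,0, 0,-0.05,-0.1,0.08,0,0,0, 0,-0.05,-0.02,0.08,0,0,0, 0,-0.05,0,0.08,0,0,0]'
python3 - <<'E'
from h import *
rel([513.4,299.5,24.3],-79.35)
E
```

```text
clock: 33.9
eef_pos: [513.3, 299.6, 24.2]
tool_rot: [-1.571, -0.0, -2.955]
force: [-2.8, -0.9, 8.1]
width: 6.9
t 33.9 pos [513.3 299.6  24.2] jawyaw -79.3 w 6.9 F [-2.8 -0.9  8.1] q7 -1.49
shift cm [-0.   -0.01  0.02] turn [0.02 0.05 0.01]
```

```bash
python3 -m inch '[0.25,0,-0.05,0,0,0,0, 0.25,0,-0.05,0,0,0,0, 0.25,0,-0.05,0,0,0,0, 0.25,0,-1,0,0,0,0, 0.25,0,-3,0,0,0,0, 0.25,0,-6,0,0,0,0, 0.25,0,-10,0,0,0,0, 0.25,0,-12,0,0,0,0, 0.25,0,-12,0,0,0,0]'
python3 - <<'E'
from h import *
rel([493,-179.7,120],1.9)
E
```

```text
clock: 34.8
eef_pos: [515.5, 300.5, 147.5]
tool_rot: [-1.573, 0.007, -2.955]
force: [-0.2, 1.0, 0.4]
width: 21.2
t 34.8 pos [515.5 300.5 147.5] jawyaw -79.3 w 21.2 F [-0.2  1.   0.4] q7 -1.57
shift cm [11.15  2.57 46.78] turn [ -0.16 -81.2   -0.4 ]
```

```bash
python3 -m inch '[0.5,1,0,4.5,0,-7,0, 0.5,2,0,9,0,-14,0, 0.5,3,0,13.5,0,-21,0, 0.5,4,0,18,0,-28,0, 0.5,5,0.5,22.5,0,-35,0, 0.5,6,1,27,0,-42,0, 0.5,7,1.5,31.5,0,-49,0, 0.5,8,2,36,0,-56,0, 0.5,9,2.5,40,0,-63,0, 0.5,10,2.5,43.5,0,-70,0, 0.5,11,2.5,46,0,-77,0, 0.5,11.1,2.5,46.7,0,-81.2,0]';python3 -m inch '[0.5,0,0,0,0,0,0, 0.5,0,0,0,0,0,0,0.5,0,0,0,0,0,0]'
python3 - <<'E'
from h import *
rel([493,-179.7,35],1.9)
t=shot("top");s=shot("scene")
XT=np.array([542.85,140.61]);XS=np.array([544.9,141.1])
for d,X,n,r in((t,XT,"t19.png",(190,144,320,244)),(s,XS,"s19.png",(275,130,405,220))):
    overlay(d,[boxpix(d,X+161.5*EX,(9,110),8,21,A)],n,*r,6)
crop(s,"s19b.png",205,165,305,245,7)
E
```

```text
clock: 36.0
eef_pos: [488.9, -184.2, 118.0]
tool_rot: [-1.573, -0.001, -1.54]
force: [0.4, -0.4, 0.2]
width: 42.5
clock: 36.3
eef_pos: [491.0, -178.4, 118.4]
tool_rot: [-1.571, 0.001, -1.537]
force: [0.1, 0.2, 0.6]
width: 42.7
t 36.3 pos [ 491.  -178.4  118.4] jawyaw 1.93 w 42.7 F [0.1 0.2 0.6] q7 0.27
shift cm [0.14 8.34 0.2 ] turn [ 0.02  0.03 -0.04]
```

View pics/s19.png

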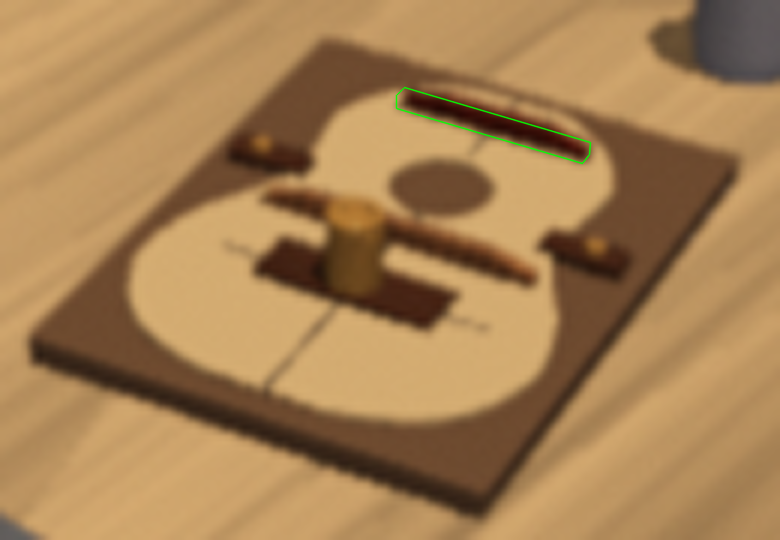

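View pics/t19.png

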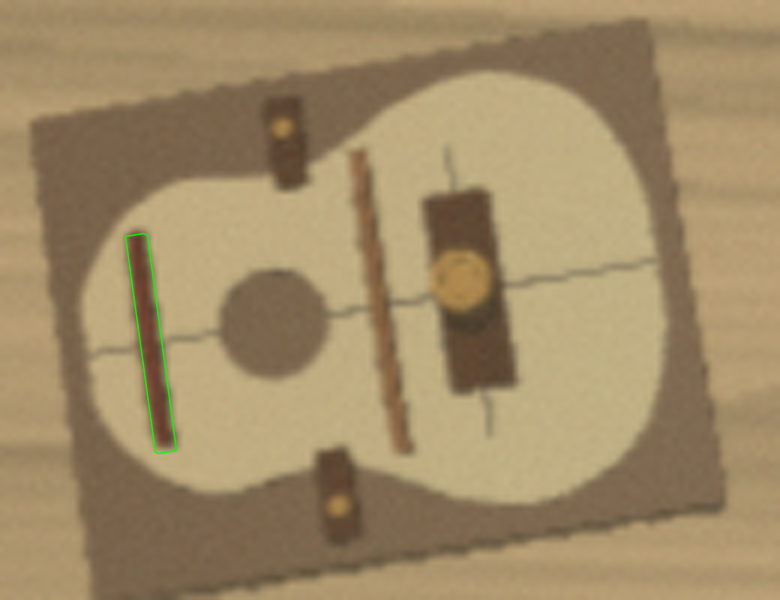

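View pics/s19b.png

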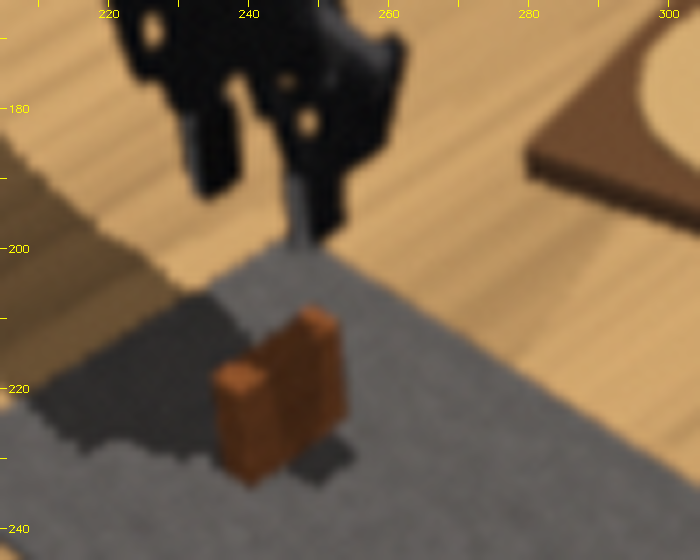

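```bash
python3 -m inch '[0.5,0.1,2,0.2,0,0,0, 0.5,0.1,4,0.2,0,0,0, 0.5,0.1,6,0.2,0,0,0, 0.5,0.1,8,0.2,0,0,0, 0.5,0.1,9.2,0.2,0,0,0, 0.5,0.1,9.2,0.2,0,0,0, 0.5,0.1,9.2,0.2,0,0,0]'
python3 - <<'E'
from h import *
rel([493,-179.7,25],1.9)
s=shot("scene");crop(s,"s20.png",205,165,305,245,7)
E
```

```text
clock: 37.1
eef_pos: [493.3, -180.5, 26.9]
tool_rot: [-1.571, -0.0, -1.537]
force: [0.6, 0.2, 0.6]
width: 42.7
t 37.1 pos [ 493.3 -180.5   26.9] jawyaw 1.92 w 42.7 F [0.6 0.2 0.6] q7 0.26
shift cm [-0.08  0.19 -0.02] turn [-0.01  0.02  0.  ]
```

View pics/s20.png

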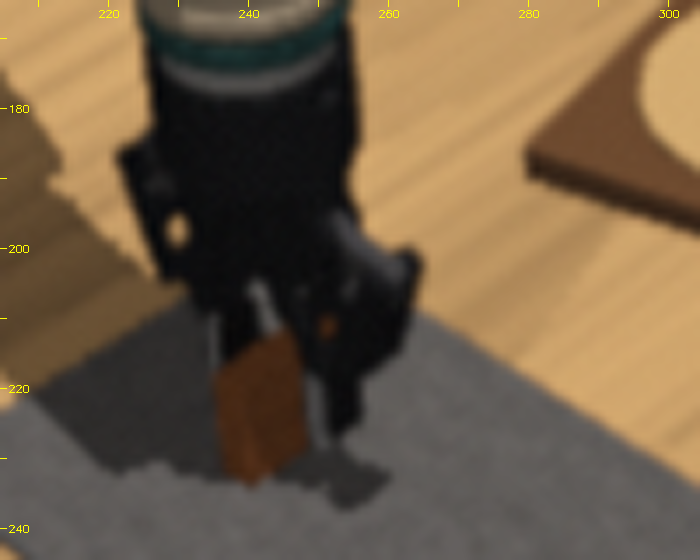

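```bash
python3 -m inch '[0.5,-0.05,0.1,0,0,0,0, 0,-0.05,0.1,0,0,0,0, 0,-0.05,0.1,0,0,0,0, 0,-0.05,0.1,0,0,0,0, 0,-0.05,0.1,0,0,0,0, 0,-0.05,0.1,0,0,0,0, 0,-0.05,0.1,0,0,0,0]';python3 -c "
from h import *
rel([493,-179.7,25],1.9)"; python3 -m inch '[0,0,-1,0,0,0,0, 0,0,-4,0,0,0,0, 0,0,-8,0,0,0,0, 0,0,-10,0,0,0,0, 0,0,-10,0,0,0,0, 0,0,-10,0,0,0,0]'
python3 - <<'E'
from h import *
X=np.array([542.85,140.61])+[.4,.2]-87*np.array([-.1848,.9828]);print(X)
rel([*X,120],-79.35)
s=shot("scene");crop(s,"s21.png",205,135,305,215,7)
E
```

```text
clock: 37.85
eef_pos: [493.4, -180.4, 26.2]
tool_rot: [-1.57, -0.0, -1.538]
force: [-0.8, 0.4, 5.8]
width: 15.3
t 37.85 pos [ 493.4 -180.4   26.2] jawyaw 1.89 w 15.3 F [-0.8  0.4  5.8] q7 0.26
shift cm [-0.08  0.12 -0.04] turn [-0.06 -0.01  0.02]
clock: 38.45
eef_pos: [492.9, -180.3, 126.0]
tool_rot: [-1.57, -0.0, -1.538]
force: [-0.3, 0.0, -1.8]
width: 15.4
[559.3276  55.3064]
t 38.45 pos [ 492.9 -180.3  126. ] jawyaw 1.89 w 15.4 F [-0.3  0.  -1.8] q7 0.28
shift cm [-23.33   0.6    7.42] turn [-4.000e-02  8.124e+01 -2.000e-02]
```

View pics/s21.png

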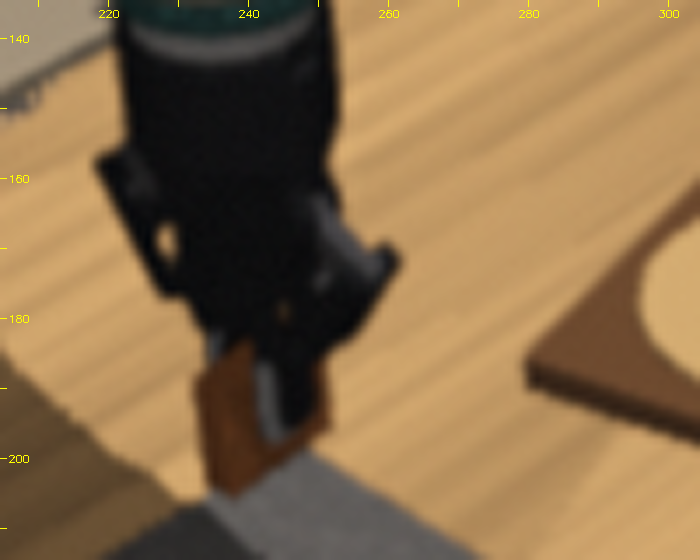

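```bash
python3 -m inch '[0,-2,0,0.7,0,8,0, 0,-4.5,0,1.4,0,16,0, 0,-7,0,2.1,0,24,0, 0,-9.5,0.6,2.8,0,32,0, 0,-12,0.6,3.6,0,40,0, 0,-14.5,0.6,4.4,0,48,0, 0,-17,0.6,5.2,0,56,0, 0,-19.5,0.6,6,0,64,0, 0,-21.5,0.6,6.8,0,72,0, 0,-23,0.6,7.4,0,80,0, 0,-23.3,0.6,7.4,0,81.2,0, 0,-23.3,0.6,7.4,0,81.2,0]';python3 -m inch '[0,0,0,0,0,0,0, 0,0,0,0,0,0,0,0,0,0,0,0,0,0]'
python3 - <<'E'
from h import *
rel([559.3,55.3,58],-79.35)
E
```

```text
clock: 39.7
eef_pos: [558.1, 55.2, 118.4]
tool_rot: [-1.57, -0.003, -2.951]
force: [-0.6, -0.2, -0.5]
width: 15.3
clock: 40.0
eef_pos: [559.0, 53.8, 119.7]
tool_rot: [-1.571, -0.0, -2.956]
force: [0.6, 0.3, -0.2]
width: 15.3
t 40.0 pos [559.   53.8 119.7] jawyaw -79.36 w 15.3 F [ 0.6  0.3 -0.2] q7 -1.13
shift cm [-0.05  6.17 -0.14] turn [-0.01 -0.01  0.  ]
```

```bash
python3 -m inch '[0,0,2,-0.1,0,0,0, 0,0,4,-0.1,0,0,0, 0,0,6,-0.1,0,0,0, 0,0,6.6,-0.1,0,0,0, 0,0,6.6,-0.1,0,0,0, 0,0,6.6,-0.1,0,0,0,0,0,6.6,-0.1,0,0,0]'
python3 - <<'E'
from h import *
rel([559.3,55.3,39.2],-79.35)
s=shot("scene");t=shot("top")
z=ctrl.read_state()["eef_pos"][2]-18.2;print("bottom",z)
XT=np.array([542.85,140.61]);XS=np.array([544.9,141.1])
for d,X,n,r in((t,XT,"t22.png",(220,144,330,234)),(s,XS,"s22.png",(275,120,405,220))):
    overlay(d,[boxpix(d,X-87*EX,(16,54),50,z,A)],n,*r,6)
E
```

```text
clock: 40.7
eef_pos: [559.8, 55.9, 54.6]
tool_rot: [-1.571, 0.002, -2.955]
force: [-0.5, -0.3, -0.5]
width: 15.3
t 40.7 pos [559.8  55.9  54.6] jawyaw -79.31 w 15.3 F [-0.5 -0.3 -0.5] q7 -1.09
shift cm [0.06 1.54 0.05] turn [-0.01  0.04 -0.1 ]
bottom 36.2686696463643
```

View pics/s22.png

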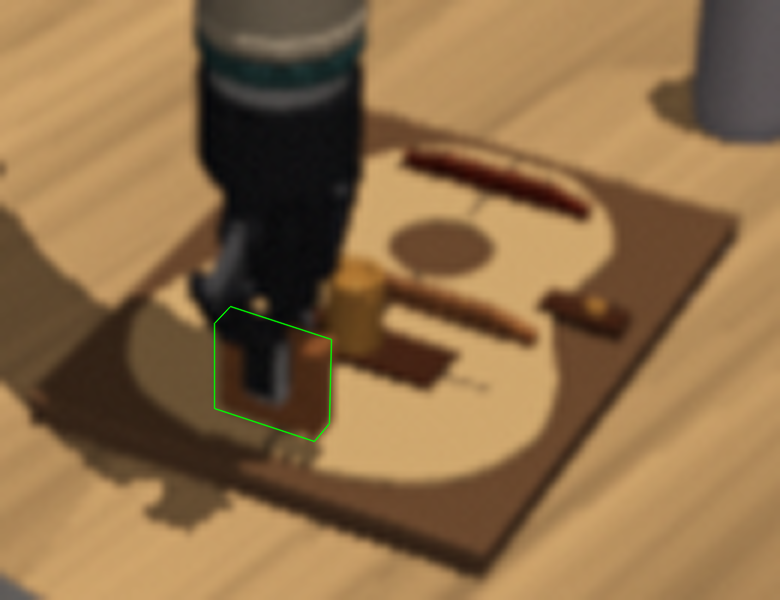

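View pics/t22.png

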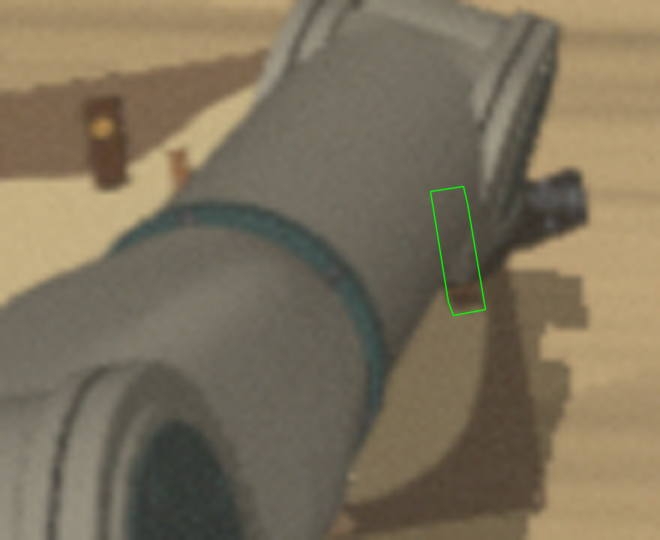

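```bash
python3 -m inch '[0,0.16,0.5,0.05,0,0,0, 0,0.16,1,0.05,0,0,0, 0,0.16,1.3,0.05,0,0,0, 0,0.16,1.45,0.05,0,0,0, 0,0.16,1.45,0.05,0,0,0]'
python3 - <<'E'
from h import *
rel([558.2,55.1,39.2],-79.35)
E
```

```text
clock: 41.3
eef_pos: [557.1, 55.2, 39.3]
tool_rot: [-1.571, -0.001, -2.955]
force: [-2.2, 0.4, 4.9]
width: 15.2
t 41.3 pos [557.1  55.2  39.3] jawyaw -79.31 w 15.2 F [-2.2  0.4  4.9] q7 -1.07
shift cm [-0.11  0.01  0.03] turn [0.03 0.04 0.05]
```

```bash
python3 -m inch '[0,-0.06,-0.15,0,0,0,0, 0,-0.06,-0.15,0,0,0,0, 0,-0.06,-0.1,0,0,0,0, 0,-0.06,0,0,0,0,0, 0,-0.06,0.02,0,0,0,0]'
python3 - <<'E'
from h import *
rel([558.2,55.1,39.2],-79.35)
E
```

```text
clock: 41.8
eef_pos: [558.2, 55.3, 39.3]
tool_rot: [-1.571, 0.0, -2.955]
force: [-1.7, -0.1, 6.2]
width: 15.3
t 41.8 pos [558.2  55.3  39.3] jawyaw -79.3 w 15.3 F [-1.7 -0.1  6.2] q7 -1.07
shift cm [0.01 0.01 0.02] turn [ 0.01  0.05 -0.01]
```

Release, lift straight up, and move off towards the mat side to look.

```bash
python3 -m inch '[0.4,0,-0.05,0,0,0,0, 0.4,0,-0.05,0,0,0,0, 0.4,0,-0.05,0,0,0,0, 0.4,0,-0.05,0,0,0,0, 0.4,0,-2,0,0,0,0, 0.4,0,-5,0,0,0,0, 0.4,0,-9,0,0,0,0, 0.4,0,-12,0,4,0,0, 0.4,0,-12,8,0,0,0, 0.4,0,-12,13,0,0,0, 0.4,0,-12,18,0,0,0, 0.4,0,-12,23,0,0,0]'; python3 -m inch '[0.4,3,0,4,0,0,0, 0.4,3,0,6,0,0,0, 0.4,3,0,6,0,0,0]'
cat > ov.py <<'E'
from fit import *
import sys
k=sys.argv[1]
s=shot("scene");t=shot("top");pickle.dump((t,s),open(f"d{k}.pkl","wb"))
XT=np.array([542.85,140.61]);XS=np.array([544.9,141.1])
for d,X,n,r in((t,XT,"t","190,144,320,244"),(s,XS,"s","275,120,405,220")):
    r=[int(v) for v in r.split(",")]
    overlay(d,[boxpix(d,X-87*EX,(16,54),50,21,A)],f"{n}{k}.png",*r,6)
    crop(d,f"{n}{k}c.png",*r,6)
print(ctrl.read_state()["eef_pos"],ctrl.read_state()["clock"])
E
python3 ov.py 30
```

```text
clock: 43.0
eef_pos: [595.7, -142.0, 159.1]
tool_rot: [-1.57, 0.0, -2.953]
force: [2.5, -0.5, -0.0]
width: 33.9
clock: 43.3
eef_pos: [575.8, -211.0, 159.2]
tool_rot: [-1.568, -0.0, -2.962]
force: [0.1, -0.2, 0.0]
width: 34.2
[ 576.86028879 -205.24936245  158.62120438] 43.4
```

View pics/s30.png

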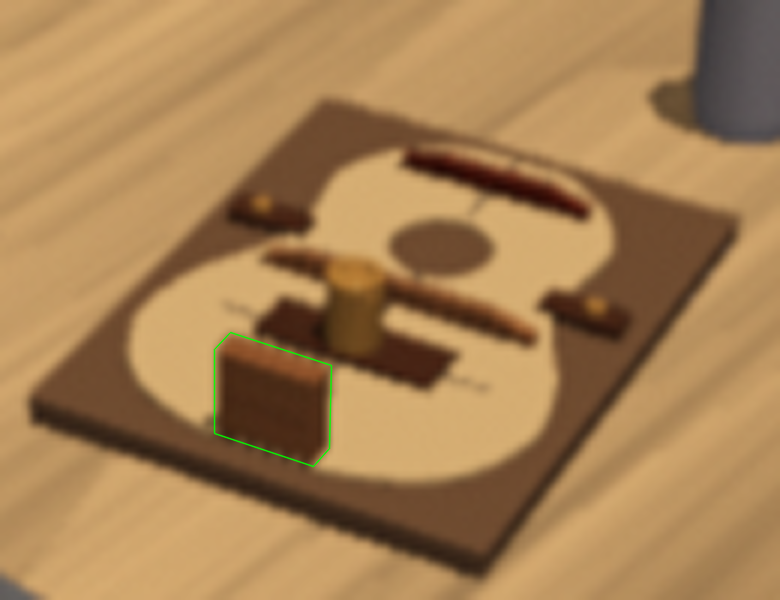

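View pics/t30.png

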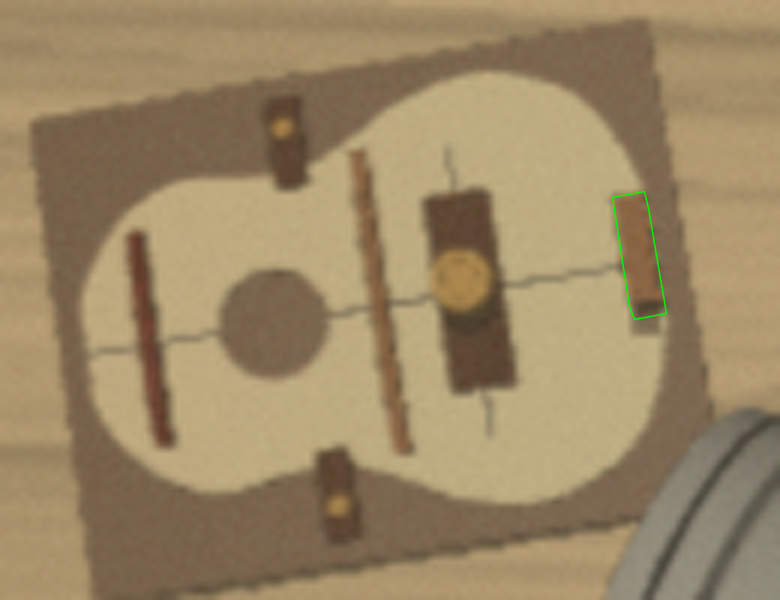

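Run:
```python
from h import *
import pickle
t,s=pickle.load(open("d30.pkl","rb"))
XT=np.array([542.85,140.61]);XS=np.array([544.9,141.1])
overlay(s,[boxpix(s,XS-87*EX,(16,54),50,21,A),w2p(s,[[*(XS-95*EX+a*EY),21] for a in(-50,50)])],"s31.png",303,168,338,204,16)
overlay(t,[boxpix(t,XT-87*EX,(16,54),50,21,A),w2p(t,[[*(XT-95*EX+a*EY),21] for a in(-50,50)])],"t31.png",280,168,310,203,16)
```

```text
(no output)
```

View pics/s31.png

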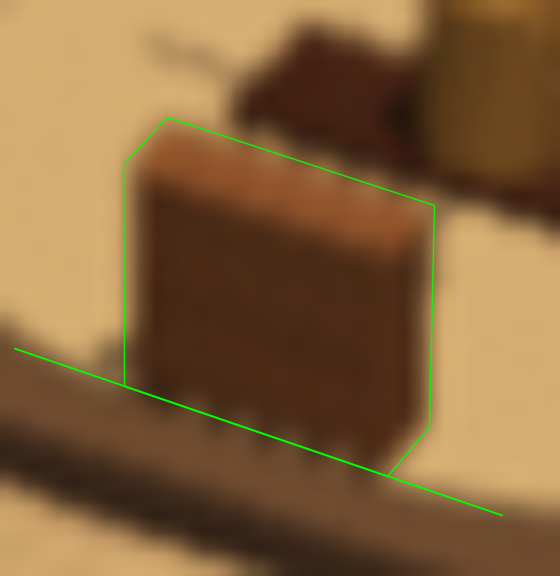

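View pics/t31.png

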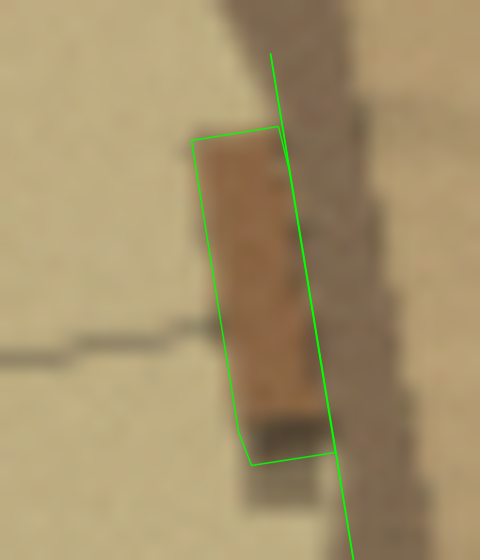

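```bash
python3 -c "
import pickle,cv2
t,s=pickle.load(open('d30.pkl','rb'));cv2.imwrite('pics/sfull.png',s['img'][:,:,::-1])"
```

```text
(no output)
```

View pics/sfull.png

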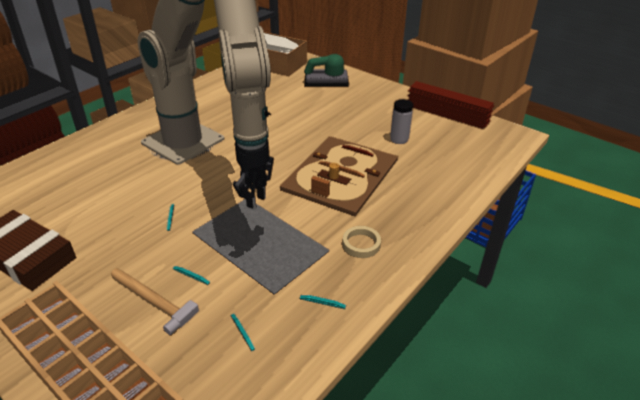

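The mat is empty, all five parts are on the board, and the tape, tumbler, hammer and turquoise look-alikes are where they were. The arm is clear of everything.

```bash
python3 -c "
from cell import finish_job
print(finish_job())"
```

```text
the job is handed in; nothing more can be done
None
```

All five parts are on the soundboard, laid in the order asked: patch, brass weight, long bar, short bar, tail block. I handed the job in at about 43 s of the 128 s allowed. The hand-in gives no verdict, so what follows rests on my own camera checks.

- **Patch:** my first placing was about 1.6 mm off along the bridge line. I regripped it and shifted it before setting the weight down. It then measured within 0.3 mm of the crossing along the bridge line. Along the centre line the two cameras differed slightly, at 0.2 mm (top) and 0.6 mm (scene).
- **Weight:** it stands upright on the middle of the patch and matched its expected outline in both views.
- **Bars:** both matched their expected outlines in both cameras to about 1 mm, square across the centre line and right way up.
- **Tail block:** it is upright and centred, and its back is on the tail-end line to about 0.5 mm in both views.

The two cameras disagreed with each other by about 2 mm in world x, within the stated calibration. I therefore measured each part against the pencil lines in the same camera. While a part was being set down, contact force stayed at about 9 N or less in the readings I took.

The tape, tumbler, hammer and turquoise look-alikes were not touched, and the arm ended clear of everything.

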